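# Load two specimen discs into the leaning spring feeder

## Robot

A 6-joint arm with a two-finger parallel gripper is mounted at the origin on the work surface. World frame = base frame: x ahead of the robot, y to its left, z up, the work surface at z = 0. Lengths are in mm, angles in degrees, forces in N, time in s.
With the tool pointing down it reaches from about 375 to 975 mm from the base axis. Payload 3.8 kg.
Tool frame: the origin (TCP) lies on the centre line of the jaws, within the pads' length; the fingertips stand 22 mm ahead of it and the grasp point (between the pads) lies 3 mm ahead of it; z points along the fingers, y is the direction in which the jaws open and shut (so a half turn about z gives the same grasp; the last joint's range is limited). The gripper opens to 85 mm and grips with 20 to 120 N. Pads are 22 mm wide; open, the fingers measure 114 mm over their backs; the gripper's body (76 mm by 85 mm) begins 54 mm behind the grasp point. The pads swing forward as they close: fully open they stand 13 mm farther back than shut.
Start: joints at [-73.562, 15.12, 91.902, -0, 72.978, -2.114], TCP at [214.76, -639.919, 253.28] pointing down, gripper open.
Joint ranges: [-150.88, 150.88], [-54.13, 125.18], [17.81, 147.31], [-75.09, 255.09], [0, 152.58], [-146.25, 146.25]. Speed limits (degrees/s): [147.25, 147.25, 180, 180, 180, 180].

## Interface

Orientations are given as [roll, pitch, yaw] about the fixed x, y, z axes, in that order (R = Rz(yaw) Ry(pitch) Rx(roll)).
In Python, from rig import * gives the robot as it stands. The module is installed in compiled form; this text tells all that it offers.
- The arm moves only by the shell command python3 -m crank 'ROWS' [OPENING]. ROWS is JSON, a list of rows, each a list of 2 entries, a list of its own where there are three numbers: the shift along the tool's x, y, z in cm, then the turn, a rotation vector about the tool's x, y, z in rad. In form: [[[tx, ty, tz], [wx, wy, wz]], ...]. A call has 1 to 20 rows; each row shifts and turns the commanded pose from where the row before left it, along the tool's axes as they then stand; what a row does not reach is not made up. A row lasts 1/10 s, in which the tool goes at most 50 mm and 8.59 degrees, less where a joint would pass 70% of its speed; a pose out of reach is approached as far as the arm can. A call is refused whole if a number of a shift passes 5 or a number of a turn 0.15, either way. A call with a gripper value outside its range is refused whole. OPENING is the opening, from -1 (shut) to 1 (fully open), set as the call begins (- or left out, the last holds). The fingers move at their own pace and stop on an object; the grip force is fixed at half the most. Time passes only in rows, so rows that do not move let the fingers close. It gives the time, the measured TCP pose, the force and the opening at its end, in the units of the state.
- state(): the state, without advancing time (a new reading comes with each control period).
- read_camera(name): name is "scene" or "top" or "wrist"; returns (picture, depth): 384x512x3 uint8, red, green, blue; 384x512 float32, mm along the optical axis (not along the pixel's ray), 0 where there is no reading.
- camera_info(name): a dict with "vertical_fov" (degrees; the focal length in pixels is half the picture's height over the tangent of half this angle, whatever the lens; pixels are square), "cx", "cy" (the principal point, pixels), "xyz" and "rotation" of the camera in the world; the wrist camera has in their place "hand_eye" (4x4, takes a point from camera to tool coordinates, whose origin is the TCP and whose axes are the flange's). Camera axes: x right, y down, z forward; pixel columns grow to the right and rows downward; lengths in mm; the calibration is good to about 2 mm. A picture is of the moment at which its call begins: read the wrist's pose just before it. camera_info takes no time and is no camera call.
- close_job(): hands the job in, once; it reports no verdict.
The state is a dict: "time": time; "qpos": joint angles; "joint_velocities": joint speeds; "tau": joint torques, N m; "ee_pos": TCP position; "tool_rot": TCP orientation; "wrist_force": force on the tool from outside, world axes, zero at the start; "moment": the same for the moment, N m; "grip_width": finger opening in mm.
Only numpy, scipy, OpenCV 4.12 (cv2) and the standard library are available. Lean on these libraries where they do the work, as an engineer would, in place of code of your own. Each camera call takes 0.05 s, during which the arm holds its last target.

## Task

Load the two steel specimen discs, one after the other, into the leaning spring feeder: press each one down along the feeder's axis, against the spring follower, until the two catches have snapped back over it and keep it in when you let go. Finish with both discs stacked flat in the feeder under the catches, and leave the objective, the jar and the micrometer block where they stand.

Things in the scene. Friction and masses are not known exactly. Their poses are not given: they have to be found in the camera images.
- disc1: Loose plain steel specimen disc, 48 mm across, 12 mm thick, about 160 g, at first lying flat on the strip of the rest. Origin at the centre of its underside, z axis along the disc's axis. Both discs are alike; either may go first.
- disc2: The other disc, the same as disc1.
- disc1_center (a point): Centre of disc1, 6 mm above its underside.
- disc2_center (a point): Centre of disc2, 6 mm above its underside.
- rest: Fixed black plate 100 x 210 x 6 mm with a raised grey strip along its middle, 30 mm wide (x), 200 mm long (y), its top 24 mm above the table. The discs lie on it, overhanging by about 9 mm on each side, to be gripped with one finger on each side of the strip, closing along the rest's x axis. Origin at the centre of its underside.
- head: Head of the fixed feeder. Its z axis is the feeder's axis, pointing out of the mouth and leaning 30 degrees from vertical towards the feeder's front (at yaw 0 towards the robot, -x). Origin on the axis at the flat underside of the two catches, 120 mm above the table. The catches are at +x and -x; the +y and -y sides are open for the fingers, which should close along y.
- feeder: The feeder's fixed foot, a dark steel plate 170 x 120 x 10 mm with a grey column that carries the head. Origin on the table 120 mm straight below the head's origin.
- follower (a joint): How far (m) the round spring follower plate (47 mm across, closing the bottom of the stack) is pressed down from its top stop: 0 empty (its face 1 mm below the catches), about 0.011 with one disc loaded, about 0.023 with two, stop at 0.033. Its spring pushes back with about 4 N at 0 and 7 N at 0.030.
- catch_near (a joint): How far (m) the spring catch on the head's -x side is pushed outward: 0 home, at most 0.010. Home, its steel tongue reaches in to 20 mm from the axis, 4 mm over a disc's edge. Its top slopes, so a disc pressed down pushes it aside; it snaps back once the disc is below. Pressing a disc past both catches against the follower takes about 5 to 12 N.
- catch_far (a joint): The same for the catch on the head's +x side.
- objective: Bystander: loose steel microscope objective, 30 mm across, 50 mm high. Origin at the centre of its underside.
- jar: Bystander: loose small glass jar with a lid, 60 mm across, 70 mm high. Origin at the centre of its underside.
- micrometer: Bystander: loose black block 55 x 45 x 30 mm with a steel micrometer knob standing out 35 mm to its -x side. Origin at the centre of the block's underside.
- mouth (a point): On the axis, 18 mm above the head's origin along z, level with the tips of four guide rods (8 mm thick, last 9 mm tapered) at head x = +-24.3, y = +-17.6 mm, which leave 2 mm round a disc. Beside the open +-y sides nothing stands higher than the aluminium base plate (100 x 66 mm), whose top is 48 mm below the head's origin along z.
- top_place (a point): Where the centre of the topmost loaded disc comes to rest: on the axis, 6 mm below the head's origin (disc top against the catches' underside); the disc under it is centred 12 mm farther down. When pressing, go 2 to 6 mm deeper than this so that the catches snap back over the disc; the follower has room for that.
Mind the look-alikes: they are no part of the job. What is shaped like the disc2 but yellow is not meant.

How it is judged:
By the outcome, as a careful person would: the job done as asked, in the order asked, and still so for the second after the job is handed in, with the robot touching nothing.
It also fails if it takes over 58 s, if anything falls off the work surface, if the arm or the gripper's body presses on something with over 40 N, if the wrist force passes 120 N, or if a joint passes its speed limit or range.

## Working session

There is one attempt and no reset: what is moved stays moved. The work goes in short steps, Python scripts to look and compute and a shell command to move; the robot and the scene stay as the last step left them, time stands still between calls to the robot, and variables do not carry over. Pictures are saved under pics/ and viewed, and the job is handed in when it is done.

```bash
mkdir -p pics; python3 - <<'E'
from rig import *
import cv2, numpy as np
s=state(); print(s)
for n in ("scene","top","wrist"):
    i=camera_info(n); print(n,i)
    p,d=read_camera(n); np.savez(f"pics/{n}0.npz",p=p,d=d)
    cv2.imwrite(f"pics/{n}0.png",p[:,:,::-1])
E
```

```text
{'time': 0.0, 'qpos': array([-7.35606311e+01,  1.51701419e+01,  9.19816502e+01, -5.82766084e-04,
        7.29770500e+01, -2.11396931e+00]), 'joint_velocities': array([-0.0418685 ,  0.09838702, -0.06884199, -0.02168429, -0.05007617,
       -0.04394686]), 'tau': array([ 2.07027704e-03, -5.15110409e+01, -3.67309427e+01,  1.78611194e-04,
        1.30303059e-02,  1.33238476e-06]), 'ee_pos': array([ 214.58105342, -639.26410093,  251.94666913]), 'tool_rot': array([-1.79871225e+02, -4.19616881e-03,  1.85535048e+01]), 'wrist_force': array([ 0.88060246,  0.35094034, -0.92999166]), 'moment': array([-0.02878721,  0.00570511,  0.00575163]), 'grip_width': 85.13907721419523}
scene {'vertical_fov': 57.93770406752904, 'cx': 260.84826538703834, 'cy': 190.75516391503976, 'xyz': array([978.44103927, 356.12864136, 904.15595764]), 'rotation': array([-146.23110164,    0.26579966,  130.99169588])}
top {'vertical_fov': 48.942464684469016, 'cx': 251.11420343589728, 'cy': 186.61719964504562, 'xyz': array([ 348.1506707 ,   -8.07848768, 1444.82774792]), 'rotation': array([-1.70277737e+02,  8.08394909e-02, -8.97167615e+01])}
wrist {'vertical_fov': 62.3205381081634, 'cx': 253.29046511112952, 'cy': 189.57729461064721, 'hand_eye': array([[-5.57429609e-04, -9.54803454e-01, -2.97237367e-01,
         7.72561997e+01],
       [ 9.99999822e-01, -4.68784928e-04, -3.69509534e-04,
        -4.71752501e-01],
       [ 2.13468582e-04, -2.97237520e-01,  9.54803546e-01,
        -1.21323686e+02],
       [ 0.00000000e+00,  0.00000000e+00,  0.00000000e+00,
         1.00000000e+00]])}
```

View pics/scene0.png

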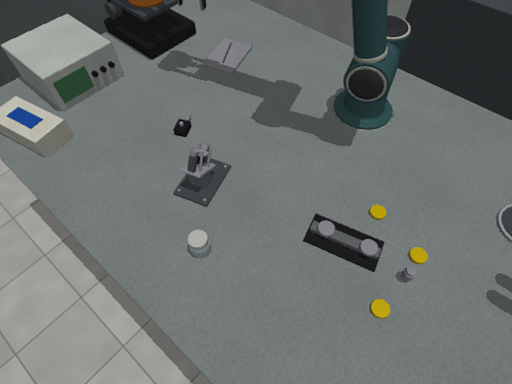

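View pics/top0.png

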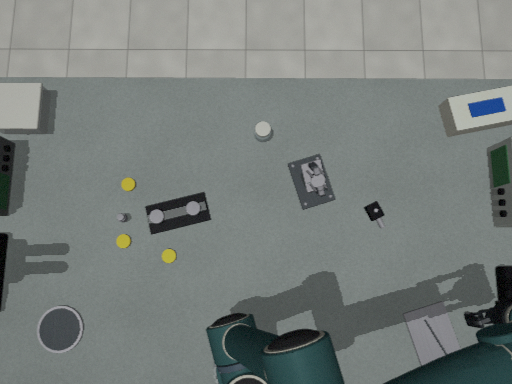

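View pics/wrist0.png

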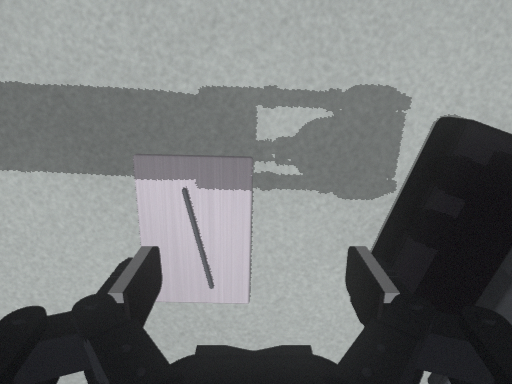

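The scene and top views show the rest with its two discs (top: (157,216) and (193,208)) and the feeder at about (313,180). The three yellow look-alikes lie around the rest. In the wrist view there is nothing of the job yet.

```bash
cat > h.py <<'E'
import numpy as np, cv2
from scipy.spatial.transform import Rotation as R
from rig import *
def eul(a): return R.from_euler('xyz',a,degrees=True).as_matrix()
def cam(n,s=None):
    i=camera_info(n); f=192/np.tan(np.radians(i['vertical_fov']/2))
    if n=='wrist':
        T=np.eye(4);T[:3,:3]=eul(s['tool_rot']);T[:3,3]=s['ee_pos'];T=T@np.array(i['hand_eye'])
        return f,i['cx'],i['cy'],T[:3,:3],T[:3,3]
    return f,i['cx'],i['cy'],eul(i['rotation']),np.array(i['xyz'])
def ray(c,u,v):
    f,cx,cy,Rm,o=c; return o,Rm@np.array([(u-cx)/f,(v-cy)/f,1.0])
def onz(c,u,v,z):
    o,d=ray(c,u,v); return o+d*(z-o[2])/d[2]
def proj(c,P):
    f,cx,cy,Rm,o=c; q=(np.atleast_2d(P)-o)@Rm; return np.c_[cx+f*q[:,0]/q[:,2],cy+f*q[:,1]/q[:,2]]
def cloud(c,d):
    f,cx,cy,Rm,o=c; v,u=np.mgrid[:d.shape[0],:d.shape[1]]
    q=np.dstack([(u-cx)/f*d,(v-cy)/f*d,d]); return q@Rm.T+o
E
python3 - <<'E'
from h import *
for n in('top','scene'):
    z=np.load(f'pics/{n}0.npz'); c=cam(n); P=cloud(c,z['d'])
    pts=dict(top=[('d',157,216,36),('d',193,208,36),('feeder TL',289,163,10),('TR',320,155,10),('BR',335,200,10),('BL',304,208,10),('restTL',146,208,6),('TR',206,193,6),('BR',210,217,6),('BL',151,233,6),('jar',263,129,70),('obj',122,217,50),('mic',374,210,30)],
     scene=[('d',326,229,36),('d',370,247,36),('feet',203,158,10),('',231,170,10),('',208,204,10),('',176,190,10),('jar',197,239,70),('obj',409,270,50),('mic',182,127,30)])[n]
    for k,u,v,h in pts: print(n,k,onz(c,u,v,h).round(0),P[v,u].round(0))
    p=z['p']; x0,y0,x1,y1=dict(top=(250,120,400,240),scene=(150,110,250,210))[n]
    cv2.imwrite(f'pics/{n}0c.png',cv2.resize(p[y0:y1,x0:x1,::-1],None,fx=5,fy=5,interpolation=cv2.INTER_CUBIC))
E
```

```text
top d [488. 310.  36.] [488. 310.  35.]
top d [516. 190.  36.] [515. 190.  38.]
top feeder TL [ 678. -136.   10.] [ 680. -137.    2.]
top TR [ 707. -245.   10.] [ 707. -245.    9.]
top BR [ 549. -293.   10.] [ 550. -295.   -2.]
top BL [ 521. -186.   10.] [ 521. -186.   10.]
top restTL [519. 356.   6.] [519. 356.   5.]
top TR [572. 151.   6.] [573. 152.  -1.]
top BR [489. 135.   6.] [489. 135.   5.]
top BL [433. 335.   6.] [433. 335.   6.]
top jar [782. -44.  70.] [780. -44.  74.]
top obj [483. 423.  50.] [482. 421.  56.]
top mic [ 513. -419.   30.] [ 512. -417.   37.]
scene d [521. 195.  36.] [520. 195.  34.]
scene d [488. 317.  36.] [488. 317.  36.]
scene feet [ 557. -270.   10.] [ 602. -203.  106.]
scene  [ 532. -165.   10.] [ 528. -170.    3.]
scene  [ 671. -129.   10.] [ 668. -133.    1.]
scene  [ 700. -241.   10.] [ 700. -240.   11.]
scene jar [787. -40.  70.] [787. -39.  71.]
scene obj [486. 426.  50.] [487. 426.  51.]
scene mic [ 518. -411.   30.] [ 519. -409.   33.]
```

View pics/top0c.png

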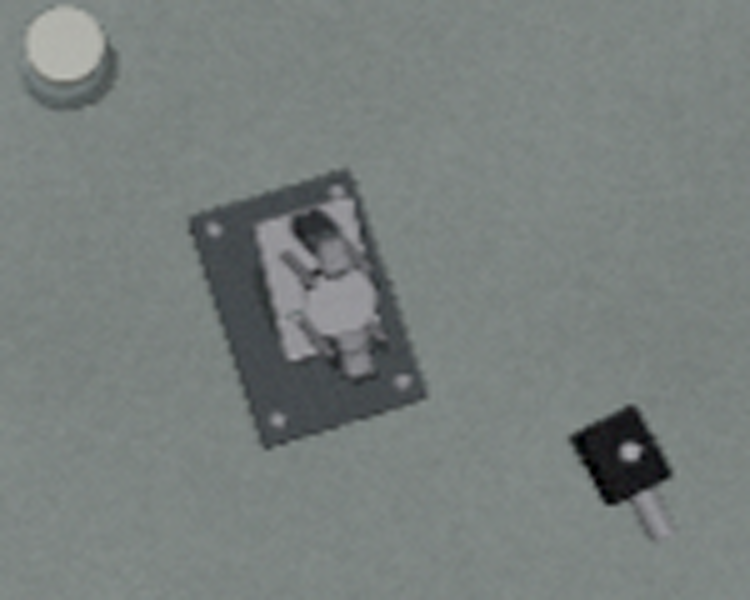

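View pics/scene0c.png

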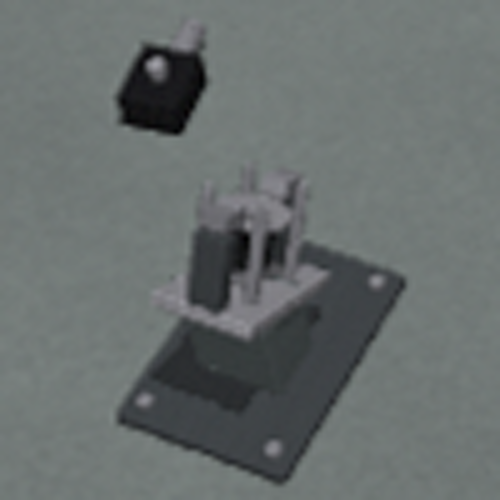

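```bash
cat >> h.py <<'E'
def Rh(yaw): return eul([0,-30,yaw])
def Rtool_feeder(yaw): return Rh(yaw)@np.diag([1,-1,-1.])
def Rtool_down(yaw): return eul([180,0,yaw])
def plan(p0,R0,p1,R1,n):
    Rr=R.from_matrix(R0.T@R1).as_rotvec()/n; pr=R0.T@(np.array(p1)-p0)
    S=sum(R.from_rotvec(Rr*k).as_matrix() for k in range(n)); t=np.linalg.solve(S,pr)/10
    print('n',n,'row',t.round(3).tolist(),Rr.round(4).tolist())
def now():
    s=state(); return s,np.array(s['ee_pos']),eul(s['tool_rot'])
E
python3 - <<'E'
from h import *
c=cam('top'); P=onz(c,318,180.6,119); print('head',P)
c2=cam('scene'); print(onz(c2,150+255/5,110+212/5,119))
z=np.load('pics/top0.npz');C=cloud(c,z['d']); print(C[181,318],C[181,319])
H=P.copy();H[2]=120; yaw=17.5
s,p,r=now()
Rt=Rtool_feeder(yaw); p1=H+Rh(yaw)[:,2]*135
print(p1); plan(p,r,p1,Rt,14)
E
```

```text
head [ 595.81076518 -218.72968277  119.        ]
[ 597.18762048 -213.44033733  119.        ]
[ 594.05336187 -218.3102596   121.46160922] [ 595.11970369 -222.41115617  115.80360213]
[ 531.43487101 -239.02732423  236.91342951]
n 14 row [2.956, -2.017, 0.848] [-0.0005, 0.0374, 0.0013]
```

```bash
python3 -m crank '[[[2.95,-2.02,0.85],[0,0.037,0.001]],[[2.95,-2.02,0.85],[0,0.037,0.001]],[[2.95,-2.02,0.85],[0,0.037,0.001]],[[2.95,-2.02,0.85],[0,0.037,0.001]],[[2.95,-2.02,0.85],[0,0.037,0.001]],[[2.95,-2.02,0.85],[0,0.037,0.001]],[[2.95,-2.02,0.85],[0,0.037,0.001]],[[2.95,-2.02,0.85],[0,0.037,0.001]],[[2.95,-2.02,0.85],[0,0.037,0.001]],[[2.95,-2.02,0.85],[0,0.037,0.001]],[[2.95,-2.02,0.85],[0,0.037,0.001]],[[2.95,-2.02,0.85],[0,0.037,0.001]],[[2.95,-2.02,0.85],[0,0.037,0.001]],[[2.95,-2.02,0.85],[0,0.037,0.001]],[[0,0,0],[0,0,0]],[[0,0,0],[0,0,0]]]'
cat > snap.py <<'E'
import sys
from h import *
k=sys.argv[1]
s=state(); p,d=read_camera('wrist'); np.savez(f'pics/w{k}.npz',p=p,d=d,pos=s['ee_pos'],rot=s['tool_rot'])
cv2.imwrite(f'pics/w{k}.png',p[:,:,::-1]); print(s['time'],s['ee_pos'],s['tool_rot'],s['qpos'].round(1),s['wrist_force'].round(1),s['grip_width'])
E
python3 snap.py 1
```

```text
time: 1.75
ee_pos: [529.8, -238.1, 236.3]
tool_rot: [-179.8, -29.6, 17.8]
wrist_force: [-0.9, -0.2, 0.2]
grip_width: 85.6
1.75 [ 529.83570583 -238.11513086  236.28165123] [-179.78385241  -29.6272187    17.77881012] [-40.4  -4.2 119.5  32.   52.9  14.7] [-0.9 -0.2  0.2] 85.5851436950958
```

View pics/w1.png

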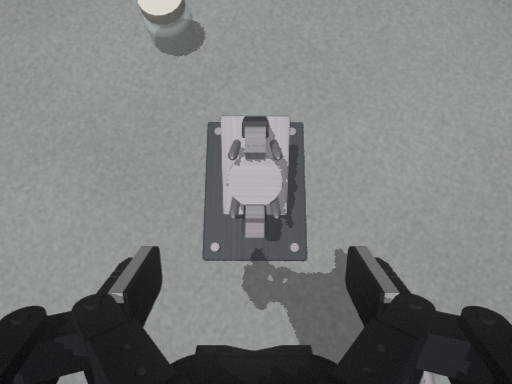

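```bash
python3 - <<'E'
from h import *
z=np.load('pics/w1.npz');p=z['p']
cv2.imwrite('pics/w1c.png',cv2.resize(p[105:270,195:315,::-1],None,fx=4.8,fy=3.6*4.8/3.6,interpolation=cv2.INTER_CUBIC)[:600*2])
im=cv2.resize(p[100:220,195:315,::-1],None,fx=5,fy=5,interpolation=cv2.INTER_CUBIC);cv2.imwrite('pics/w1d.png',im)
E
```

```text
(no output)
```

View pics/w1d.png

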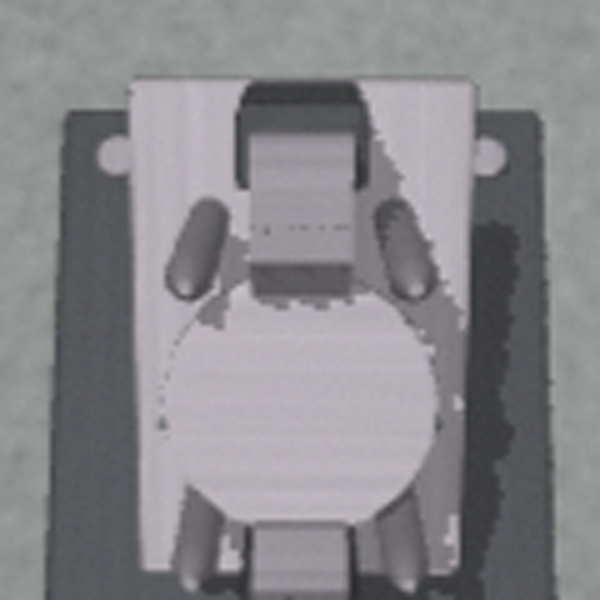

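```bash
python3 - <<'E'
from h import *
z=np.load('pics/w1.npz');s=dict(ee_pos=z['pos'],tool_rot=z['rot']);c=cam('wrist',s)
# yaw from foot plate long edges: fit lines to left/right dark edges on z=10
p=z['p'].astype(int); g=p.sum(2)/3
P=[]
for v in range(215,250,2):
    row=g[v]; dk=np.where(row[190:320]<85)[0]+190
    if len(dk): P.append((v,dk.min()-.5,dk.max()+.5))
P=np.array(P); print(P[[0,-1]])
L=np.array([onz(c,u,v,10)[:2] for v,u,_ in P]);Rr=np.array([onz(c,u,v,10)[:2] for v,_,u in P])
for e in(L,Rr):
    k=np.polyfit(e[:,0],e[:,1],1); print('yaw',np.degrees(np.arctan(k[0])))
print('mid',(L.mean(0)+Rr.mean(0))/2,'w',np.linalg.norm(L-Rr,axis=1).mean())
def px(a,b): return 195+(a+.5)/5-.5,100+(b+.5)/5-.5
for yaw in (17.0,17.5,18.0):
    H=np.array([596,-218,120.]);A=Rh(yaw)
    def onh(cu,cv,zh):
        o,d=ray(c,*px(cu,cv)); o=A.T@(o-H); d=A.T@d; return (o+d*(zh-o[2])/d[2])[:2]
    print(yaw)
    pts=np.array([onh(*q,-1) for q in[(164,420),(438,415),(228,292),(385,295),(190,487),(412,490)]])
    from scipy.optimize import least_squares
    f=least_squares(lambda x:np.hypot(*(pts-x[:2]).T)-x[2],[0,0,23.5]).x
    f2=least_squares(lambda x:np.hypot(*(pts-x[:2]).T)-23.5,[0,0]).x
    print(' circle',f,f2)
    print(' rods',*[onh(*q,18).round(1) for q in[(186,292),(412,292),(193,586),(405,586)]])
    print(' tongue',*[onh(*q,0).round(1) for q in[(302,298),(300,522)]])
    print(' tongue mid',*[onh(*q,0).round(1) for q in[(253,298),(354,298),(250,522),(352,522)]])
    print(' base corners',*[onh(*q,-48).round(1) for q in[(131,80),(477,80),(143,570),(462,570)]])
C=cloud(c,z['d']); Q=(C-np.array([596,-218,120]))@Rh(17.5)
m=Q[170:195,238:272].reshape(-1,3); print('follower depth z',np.median(m[:,2]), 'plane fit',np.linalg.lstsq(np.c_[m[:,:2],np.ones(len(m))],m[:,2],rcond=None)[0])
E
```

```text
[[215.  203.5 305.5]
 [249.  202.5 305.5]]
yaw -2.2812666761242424
yaw 19.08837875430961
mid [ 566.4610564  -226.85444979] w 115.55304686070748
17.0
 circle [ 2.06496825  0.73015848 23.45835052] [2.05812461 0.73047764]
 rods [25.8 18.5] [ 26.3 -15.8] [-22.4  17.9] [-21.9 -16.3]
 tongue [21.3  0.9] [-17.8   0.7]
 tongue mid [21.2  8.9] [21.4 -7.6] [-17.9   9.3] [-17.7  -8.2]
 base corners [51.9 33.5] [ 52.7 -31.1] [-46.5  33. ] [-45.5 -32.5]
17.5
 circle [ 2.07136536  0.6978505  23.45758317] [2.06439689 0.69821448]
 rods [26.  18.4] [ 26.2 -16. ] [-22.3  18.1] [-22.1 -16.1]
 tongue [21.3  0.7] [-17.8   0.9]
 tongue mid [21.2  8.8] [21.3 -7.8] [-17.9   9.4] [-17.8  -8. ]
 base corners [52.2 32.9] [ 52.5 -31.7] [-46.2  33.1] [-45.8 -32.4]
18.0
 circle [ 2.0772189   0.66549988 23.45707482] [2.07016746 0.6659077 ]
 rods [26.2 18.3] [ 26.  -16.1] [-22.1  18.3] [-22.2 -15.9]
 tongue [21.3  0.6] [-17.8   1. ]
 tongue mid [21.3  8.6] [21.2 -7.9] [-17.8   9.6] [-17.8  -7.9]
 base corners [52.5 32.3] [ 52.2 -32.3] [-45.9  33.3] [-46.1 -32.3]
follower depth z -1.3973810918551635 plane fit [ 1.13861258e+00 -1.41669570e-03 -2.34204331e+00]
```

The wrist view shows the feeder clearly: follower face centre about (255,182), far catch above it and near catch below it. The rod tips are at about (232,158), (277,158), (233,217) and (276,217). The head is at about (597.3, -216.7, 121), yaw 17.8. Next I view the rest.

```bash
cat >> h.py <<'E'
def path(p,r,t,w,n):
    out=[]
    for i in range(n):
        p=p+r@(np.array(t)*10); r=r@R.from_rotvec(w).as_matrix(); out.append(p)
    print(np.array(out).round(0)[::2].tolist()); return p,r
E
python3 - <<'E'
from h import *
s,p,r=now()
p1=[502,250,180]; plan(p,r,p1,Rtool_down(104.5),18)
path(p,r,[1.0,-3.0,0.1],[0.036,-0.03,-0.08],2)
n=18;R1=Rtool_down(104.5)
Rr=R.from_matrix(r.T@R1).as_rotvec()/n; S=sum(R.from_rotvec(Rr*k).as_matrix() for k in range(n)); t=np.linalg.solve(S,r.T@(np.array(p1)-p))/10
path(p,r,t,Rr,n)
E
```

```text
n 18 row [2.345, -1.735, 0.866] [0.0215, -0.0231, -0.0821]
[[529.0, -207.0, 240.0]]
[[548.0, -215.0, 240.0], [578.0, -162.0, 246.0], [600.0, -105.0, 247.0], [611.0, -46.0, 245.0], [613.0, 15.0, 239.0], [605.0, 74.0, 230.0], [587.0, 131.0, 219.0], [559.0, 183.0, 204.0], [523.0, 230.0, 188.0]]
```

```bash
python3 -m crank '[[[2.35,-1.74,0.87],[0.021,-0.023,-0.082]],[[2.35,-1.74,0.87],[0.021,-0.023,-0.082]],[[2.35,-1.74,0.87],[0.022,-0.023,-0.082]],[[2.35,-1.74,0.87],[0.021,-0.023,-0.082]],[[2.35,-1.74,0.87],[0.022,-0.023,-0.082]],[[2.35,-1.74,0.87],[0.021,-0.023,-0.082]],[[2.35,-1.74,0.87],[0.022,-0.023,-0.082]],[[2.35,-1.74,0.87],[0.021,-0.023,-0.082]],[[2.35,-1.74,0.87],[0.022,-0.023,-0.082]],[[2.35,-1.74,0.87],[0.021,-0.023,-0.082]],[[2.35,-1.74,0.87],[0.022,-0.023,-0.082]],[[2.35,-1.74,0.87],[0.021,-0.023,-0.082]],[[2.35,-1.74,0.87],[0.022,-0.023,-0.082]],[[2.35,-1.74,0.87],[0.021,-0.023,-0.082]],[[2.35,-1.74,0.87],[0.022,-0.023,-0.082]],[[2.35,-1.74,0.87],[0.021,-0.023,-0.082]],[[2.35,-1.74,0.87],[0.022,-0.023,-0.082]],[[2.35,-1.74,0.87],[0.021,-0.023,-0.082]],[[0,0,0],[0,0,0]],[[0,0,0],[0,0,0]]]'
python3 snap.py 2
```

```text
time: 3.8
ee_pos: [503.3, 250.9, 179.5]
tool_rot: [179.9, -0.0, 104.4]
wrist_force: [0.1, 0.2, 0.0]
grip_width: 85.7
3.8 [503.25861919 250.91147854 179.49784286] [ 1.79852244e+02 -1.11252306e-02  1.04359042e+02] [ 24.    6.2 110.4  -0.   63.2   9.6] [0.1 0.2 0. ] 85.72225075438051
```

View pics/w2.png

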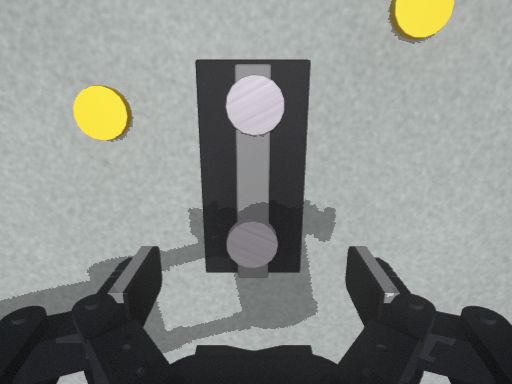

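The picture shows both steel discs on the strip: the far one at about (255,105), the near one in shadow at (252,244). The yellow look-alikes are clear of them.

```bash
python3 - <<'E'
from h import *
from scipy.optimize import least_squares
z=np.load('pics/w2.npz');s=dict(ee_pos=z['pos'],tool_rot=z['rot']);c=cam('wrist',s);g=z['p'].astype(float).mean(2)
print('g',g[105,255],g[105,243:246],g[150,252],g[244,252],g[244,230],g[270,252])
def disc(u0,v0,zt):
    b=[]
    for a in np.radians(np.arange(0,360,5)):
        # radial profile in pixels; largest gradient between 20 and 36 px
        rr=np.arange(20,36,.25); q=cv2.remap(g.astype(np.float32),(u0+rr*np.cos(a)).astype(np.float32)[None],(v0+rr*np.sin(a)).astype(np.float32)[None],cv2.INTER_LINEAR)[0]
        d=q[4:]-q[:-4]; k=d.argmin()
        if d[k]<-12: b.append((u0+rr[k+2]*np.cos(a),v0+rr[k+2]*np.sin(a)))
    P=np.array([onz(c,*x,zt)[:2] for x in b])
    f=least_squares(lambda x:np.hypot(*(P-x[:2]).T)-x[2],[*P.mean(0),24],loss='soft_l1').x
    f2=least_squares(lambda x:np.hypot(*(P-x[:2]).T)-24,P.mean(0),loss='soft_l1').x
    return len(b),f.round(2),f2.round(2)
D=[disc(255,105,36),disc(252,244,36)]
print(D)
a,b=D[0][1][:2],D[1][1][:2]; print('dir',np.degrees(np.arctan2(*(a-b)[::-1]))-90,np.linalg.norm(a-b))
# plate edges -> yaw
for zt,th,vr in((6,60,range(75,190,3)),):
    L=[];Q=[]
    for v in vr:
        dk=np.where(g[v,180:330]<th)[0]+180
        L.append(onz(c,dk.min()-.5,v,zt)[:2]);Q.append(onz(c,dk.max()+.5,v,zt)[:2])
    L=np.array(L);Q=np.array(Q)
    for e in(L,Q):
        k=np.polyfit(e[:,1],e[:,0],1)[0]; print('rest yaw',-np.degrees(np.arctan(k)))
    print('width',np.linalg.norm(L-Q,axis=1).mean())
    M=(L+Q)/2; k=np.polyfit(M[:,1],M[:,0],1); print('centreline x at disc y',np.polyval(k,a[1]),np.polyval(k,b[1]))
C=cloud(c,z['d']); print(np.median(C[95:115,245:265,2]),np.median(C[235:252,242:262,2]),np.median(C[140:180,245:260,2]),np.median(C[20:40,100:200,2]))
T=eul(z['rot'])
E
```

```text
g 205.33333333333334 [209.66666667 207.66666667 208.33333333] 143.33333333333334 130.0 126.66666666666667 91.66666666666667
[(72, array([489.81, 314.88,  23.39]), array([489.81, 314.87])), (72, array([518.07, 193.88,  23.82]), array([518.04, 193.97]))]
dir 13.145996908896748 124.25629802951642
rest yaw 14.247580972956335
rest yaw 14.461943869040368
width 98.04878265052588
centreline x at disc y 487.6901397468208 518.6584709674037
36.79681373126195 36.691641921257656 24.73954331350376 0.7324181974186956
```

```bash
python3 - <<'E'
from h import *
s,p,r=now(); print(p); print('cm',(r.T@(np.array([518.05,193.95,35])-p)/10).round(3))
E
```

```text
[503.80324159 250.57707506 179.9498593 ]
cm [-5.845 -0.069 14.493]
```

```bash
python3 -m crank '[[[-0.97,-0.01,1.3],[0,0,0]],[[-0.97,-0.01,1.3],[0,0,0]],[[-0.97,-0.01,1.3],[0,0,0]],[[-0.97,-0.01,1.3],[0,0,0]],[[-0.97,-0.01,1.3],[0,0,0]],[[-0.97,-0.01,1.3],[0,0,0]],[[0,0,1.0],[0,0,0]],[[0,0,1.0],[0,0,0]],[[0,0,1.0],[0,0,0]],[[0,0,0.8],[0,0,0]],[[0,0,0.8],[0,0,0]],[[0,0,0.5],[0,0,0]],[[0,0,0.5],[0,0,0]],[[0,0,0.2],[0,0,0]],[[0,0,0],[0,0,0]],[[0,0,0],[0,0,0]]]'
python3 -c "
from rig import *
for i in range(3):
  s=state();print(s['ee_pos'],s['tool_rot'])"; python3 snap.py 3
```

```text
time: 5.45
ee_pos: [517.5, 195.2, 44.2]
tool_rot: [179.8, -0.1, 104.4]
wrist_force: [-0.5, 0.3, -0.4]
grip_width: 85.2
[517.47561674 195.20476923  44.18249163] [ 1.79794116e+02 -5.26187341e-02  1.04382061e+02]
[517.47561674 195.20476923  44.18249163] [ 1.79794116e+02 -5.26187341e-02  1.04382061e+02]
[517.47561674 195.20476923  44.18249163] [ 1.79794116e+02 -5.26187341e-02  1.04382061e+02]
5.45 [517.47561674 195.20476923  44.18249163] [ 1.79794116e+02 -5.26187341e-02  1.04382061e+02] [1.81e+01 1.46e+01 1.17e+02 1.00e-01 4.81e+01 3.60e+00] [-0.5  0.3 -0.4] 85.16240013893993
```

View pics/w3.png

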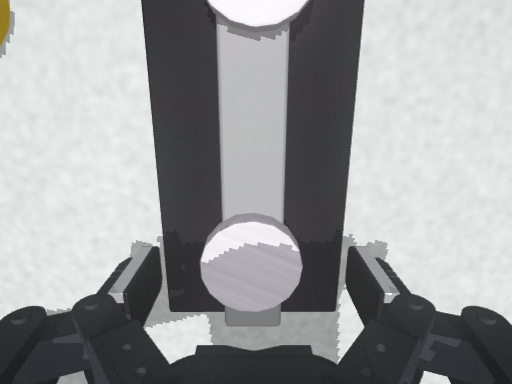

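The picture shows the disc at (251,262), midway between the open pads. I measure it again before the last 9 mm.

```bash
cat >> h.py <<'E'
from scipy.optimize import least_squares
def discfit(k,u0,v0,r0,r1,zt=36,amin=0,amax=360,zplane=None):
    z=np.load(f'pics/w{k}.npz');c=cam('wrist',dict(ee_pos=z['pos'],tool_rot=z['rot']));g=z['p'].astype(np.float32).mean(2)
    T=eul(z['rot']); rr=np.arange(r0,r1,.25); b=[]
    for a in np.radians(np.arange(amin,amax,4)):
        q=cv2.remap(g,(u0+rr*np.cos(a)).astype(np.float32)[None],(v0+rr*np.sin(a)).astype(np.float32)[None],cv2.INTER_LINEAR)[0]
        d=np.abs(q[4:]-q[:-4]); i=d.argmax()
        if d[i]>15: b.append((u0+rr[i+2]*np.cos(a),v0+rr[i+2]*np.sin(a)))
    out=[]
    for x in b:
        o,d=ray(c,*x); o=T.T@(o-z['pos']); d=T.T@d
        zz=zplane if zplane is not None else z['pos'][2]-zt
        out.append((o+d*(zz-o[2])/d[2])[:2])
    P=np.array(out); res=lambda x:np.hypot(*(P-x[:2]).T)-x[2]
    f=least_squares(res,[*P.mean(0),24],loss='soft_l1',f_scale=.3)
    return len(b),f.x.round(2),np.median(abs(f.fun)).round(2)
E
python3 - <<'E'
from h import *
print(discfit(3,251,262,42,58,amin=0,amax=180), discfit(3,251,262,42,58))
E
```

```text
(45, array([-1.96,  0.09, 23.49]), np.float64(0.14)) (90, array([-1.77,  0.07, 23.59]), np.float64(0.21))
```

```bash
python3 -m crank '[[[-0.15,0,0.3],[0,0,0]],[[0,0,0.3],[0,0,0]],[[0,0,0.3],[0,0,0]],[[0,0,0],[0,0,0]],[[0,0,0],[0,0,0]]]'; python3 -m crank '[[[0,0,0],[0,0,0]],[[0,0,0],[0,0,0]],[[0,0,0],[0,0,0]],[[0,0,0],[0,0,0]],[[0,0,0],[0,0,0]],[[0,0,0],[0,0,0]],[[0,0,0],[0,0,0]],[[0,0,0],[0,0,0]]]' -1;  python3 snap.py 4
```

```text
time: 6.0
ee_pos: [517.5, 193.6, 34.7]
tool_rot: [179.9, -0.0, 104.4]
wrist_force: [0.5, 0.6, 0.3]
grip_width: 85.2
time: 6.8
ee_pos: [518.2, 193.9, 35.4]
tool_rot: [179.8, -0.1, 104.4]
wrist_force: [0.2, -0.1, 6.0]
grip_width: 46.1
6.8 [518.20693643 193.86333376  35.44570983] [ 1.79756768e+02 -5.55269416e-02  1.04378076e+02] [1.790e+01 1.540e+01 1.173e+02 1.000e-01 4.710e+01 3.500e+00] [ 0.2 -0.1  6. ] 46.09170777430692
```

View pics/w4.png

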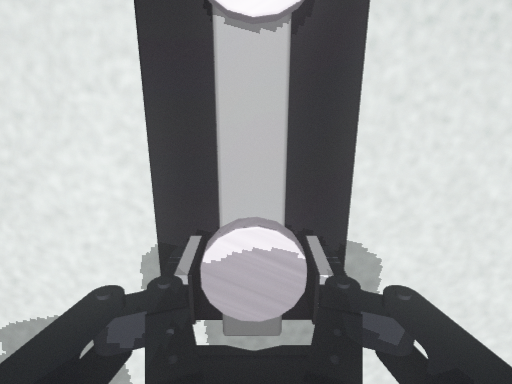

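```bash
python3 -m crank '[[[0,0,-0.5],[0,0,0]],[[0,0,-1],[0,0,0]],[[0,0,-2.5],[0,0,0]],[[0,0,-4],[0,0,0]],[[0,0,-4],[0,0,0]],[[0,0,-3],[0,0,0]],[[0,0,0],[0,0,0]]]'; python3 snap.py 5
python3 - <<'E'
from h import *
print(discfit(4,254,268,44,62,zplane=-.5,amin=20,amax=160), discfit(5,254,270,44,62,zplane=-.5))
s,p,r=now()
yaw=17.8;H=np.array([597.35,-216.7,120.7]);A=Rh(yaw)
p1=H+A@[0,0,110]; R1=Rtool_feeder(yaw); print(p1)
n=18;plan(p,r,p1,R1,n)
Rr=R.from_matrix(r.T@R1).as_rotvec()/n; S=sum(R.from_rotvec(Rr*k).as_matrix() for k in range(n)); t=np.linalg.solve(S,r.T@(np.array(p1)-p))/10
path(p,r,t,Rr,n)
E
```

```text
time: 7.55
ee_pos: [520.4, 194.5, 191.0]
tool_rot: [179.3, -0.1, 104.4]
wrist_force: [0.2, -0.1, -0.6]
grip_width: 46.0
7.55 [520.37187524 194.45748982 190.98181947] [ 1.79250548e+02 -8.32925503e-02  1.04384576e+02] [ 17.9   4.5 111.    0.   63.7   3.5] [ 0.2 -0.1 -0.6] 45.96027170229169
(35, array([-0.48,  1.25, 23.57]), np.float64(0.12)) (81, array([-1.14,  1.46, 24.  ]), np.float64(0.51))
[ 544.9828834  -233.51324177  215.96279442]
n 18 row [-2.205, 1.325, -0.622] [-0.0216, 0.0229, 0.0819]
[[537.0, 176.0, 194.0], [569.0, 135.0, 206.0], [593.0, 89.0, 216.0], [608.0, 39.0, 224.0], [616.0, -13.0, 230.0], [615.0, -66.0, 232.0], [605.0, -118.0, 232.0], [586.0, -167.0, 228.0], [561.0, -213.0, 221.0]]
```

View pics/w5.png

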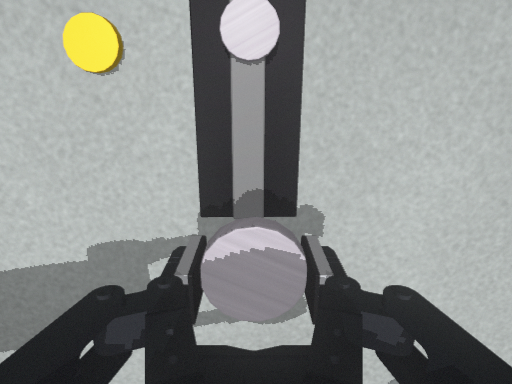

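The disc came up held between the pads at (254,270). I carry it to above the feeder.

```bash
python3 -m crank '[[[-2.2,1.32,-0.62],[-0.022,0.023,0.082]],[[-2.2,1.32,-0.62],[-0.022,0.023,0.082]],[[-2.2,1.32,-0.62],[-0.022,0.023,0.082]],[[-2.2,1.32,-0.62],[-0.022,0.023,0.082]],[[-2.2,1.32,-0.62],[-0.022,0.023,0.082]],[[-2.2,1.32,-0.62],[-0.022,0.023,0.082]],[[-2.2,1.32,-0.62],[-0.022,0.023,0.082]],[[-2.2,1.32,-0.62],[-0.022,0.023,0.082]],[[-2.2,1.32,-0.62],[-0.022,0.023,0.082]],[[-2.2,1.32,-0.62],[-0.022,0.023,0.082]],[[-2.2,1.32,-0.62],[-0.022,0.023,0.082]],[[-2.2,1.32,-0.62],[-0.022,0.023,0.082]],[[-2.2,1.32,-0.62],[-0.021,0.023,0.082]],[[-2.2,1.32,-0.62],[-0.021,0.023,0.082]],[[-2.2,1.32,-0.62],[-0.021,0.023,0.082]],[[-2.2,1.32,-0.62],[-0.021,0.023,0.082]],[[-2.2,1.32,-0.62],[-0.021,0.023,0.081]],[[-2.2,1.32,-0.62],[-0.021,0.023,0.081]],[[0,0,0],[0,0,0]],[[0,0,0],[0,0,0]]]'
python3 -m crank '[[[0,0,0],[0,0,0]]]'; python3 snap.py 6
python3 - <<'E'
from h import *
s,p,r=now()
yaw=17.8;H=np.array([597.35,-216.7,120.7]);A=Rh(yaw)
print('TCP in head',A.T@(p-H),'rot err deg',np.degrees(R.from_matrix(r.T@Rtool_feeder(yaw)).as_rotvec()))
E
```

```text
time: 9.6
ee_pos: [541.4, -232.3, 210.4]
tool_rot: [-179.7, -29.8, 17.7]
wrist_force: [-0.1, -0.4, -0.2]
grip_width: 45.7
time: 9.7
ee_pos: [542.9, -232.1, 211.8]
tool_rot: [-179.8, -29.9, 17.9]
wrist_force: [1.0, 0.1, -1.4]
grip_width: 45.7
9.7 [ 542.86860037 -232.07111858  211.83952795] [-179.81232857  -29.882687     17.85418831] [-39.   -2.  120.3  33.4  49.6  13.8] [ 1.   0.1 -1.4] 45.6711150378441
TCP in head [ -2.88646084   1.95440041 107.43408056] rot err deg [-0.19399403  0.0913301   0.08946975]
```

View pics/w6.png

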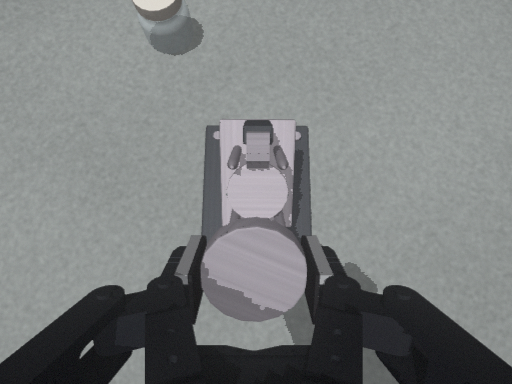

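```bash
python3 - <<'E'
import cv2
p=cv2.imread('pics/w6.png');cv2.imwrite('pics/w6c.png',cv2.resize(p[115:235,195:325],None,fx=5,fy=5,interpolation=cv2.INTER_CUBIC))
cv2.imwrite('pics/w6e.png',cv2.resize(p[200:345,170:350],None,fx=4,fy=4,interpolation=cv2.INTER_CUBIC))
E
```

```text
(no output)
```

View pics/w6c.png

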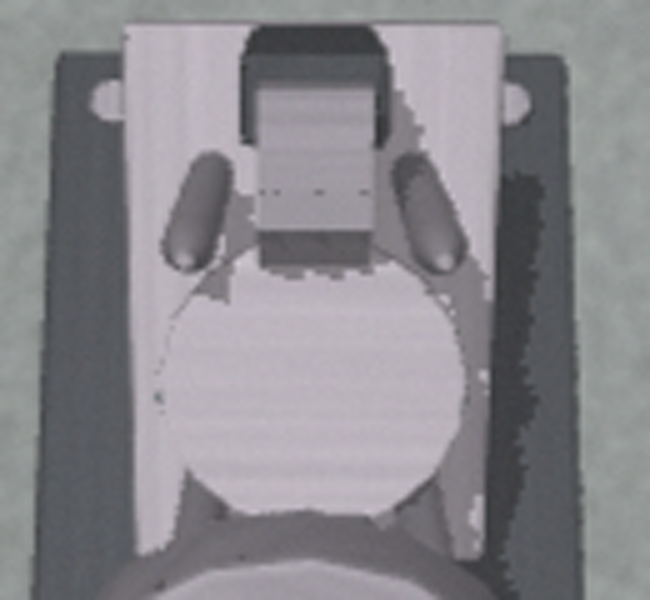

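View pics/w6e.png

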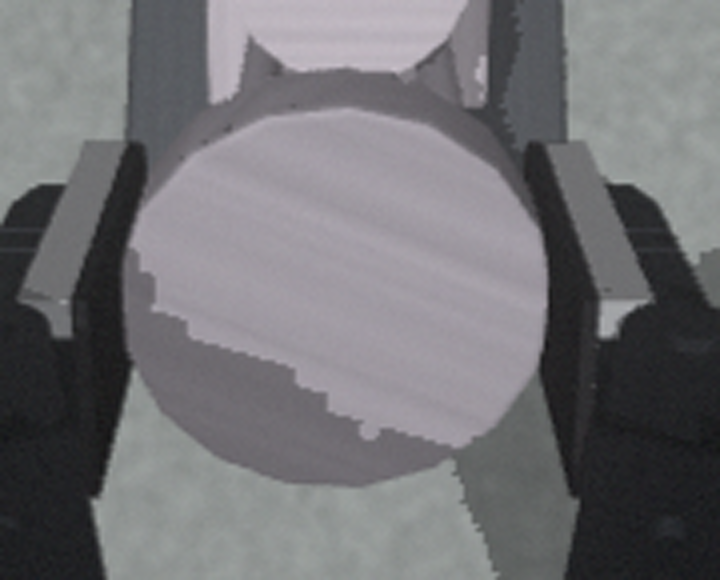

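```bash
cat > m.py <<'E'
from h import *
HE=np.array(camera_info('wrist')['hand_eye']); i=camera_info('wrist');f=192/np.tan(np.radians(i['vertical_fov']/2))
def tp(u,v,zt):
    d=HE[:3,:3]@np.array([(u-i['cx'])/f,(v-i['cy'])/f,1]);o=HE[:3,3];return (o+d*(zt-o[2])/d[2])[:2]
def crop(x0,y0,s): return lambda a,b:(x0+(a+.5)/s-.5,y0+(b+.5)/s-.5)
def cfit(pts,r=None):
    P=np.array(pts)
    if r: 
        q=least_squares(lambda x:np.hypot(*(P-x[:2]).T)-r,P.mean(0));
    else: q=least_squares(lambda x:np.hypot(*(P-x[:2]).T)-x[2],[*P.mean(0),24])
    return q.x.round(2),q.fun.round(2)
E
python3 - <<'E'
from m import *
e=crop(170,200,4); c=crop(195,115,5)
dp=[(350,108),(210,145),(142,205),(125,290),(140,370),(225,463),(345,487),(460,455),(535,385),(548,300),(535,205),(450,130)]
for zt in(-3,-1,1): print('disc',zt,*cfit([tp(*e(*q),zt) for q in dp]))
fp=[(160,390),(466,385),(210,275),(425,275),(190,465),(440,465),(230,510),(400,510)]
for zt in (106.5,108.4,110.5):
    print('follower',zt,*cfit([tp(*c(*q),zt) for q in fp]))
for zt in (87.5,89.4,91.5): print('rods',zt,*[tp(*c(*q),zt).round(1) for q in[(190,262),(444,262)]])
for zt in (105.5,107.4): print('tongue',zt,*[tp(*c(*q),zt).round(1) for q in[(262,267),(371,267)]])
E
```

```text
disc -3 [ 2.36 -0.09 23.06] [-0.17 -0.17  0.52 -0.42 -0.26  0.4  -0.04  0.    0.32 -0.91  0.46  0.27]
disc -1 [ 1.08 -0.08 23.45] [-0.18 -0.17  0.53 -0.43 -0.26  0.41 -0.04  0.    0.33 -0.92  0.47  0.27]
disc 1 [-0.2  -0.08 23.85] [-0.18 -0.18  0.54 -0.44 -0.26  0.42 -0.04  0.    0.33 -0.94  0.48  0.28]
follower 106.5 [ 4.78  2.68 23.23] [ 0.01 -0.52 -0.01  0.46 -0.56 -0.4   0.43  0.57]
follower 108.4 [ 4.17  2.71 23.43] [ 0.01 -0.52 -0.01  0.46 -0.56 -0.4   0.44  0.58]
follower 110.5 [ 3.5   2.74 23.64] [ 0.01 -0.53 -0.01  0.46 -0.57 -0.4   0.44  0.59]
rods 87.5 [ 28.5 -14.4] [28.5 19.7]
rods 89.4 [ 28.1 -14.5] [28.1 19.9]
rods 91.5 [ 27.6 -14.7] [27.6 20.1]
tongue 105.5 [23.6 -5.1] [23.6 10.8]
tongue 107.4 [23.1 -5.1] [23.1 10.9]
```

```bash
python3 -m crank '[[[0.05,0.04,0.9],[0,0,0]],[[0.05,0.04,0.9],[0,0,0]],[[0.05,0.04,0.9],[0,0,0]],[[0.05,0.04,0.9],[0,0,0]],[[0.05,0.04,0.9],[0,0,0]],[[0.05,0.04,0.9],[0,0,0]],[[0.04,0.04,0.9],[0,0,0]],[[0,0,0.9],[0,0,0]],[[0,0,0],[0,0,0]],[[0,0,0],[0,0,0]],[[0,0,0],[0,0,0]]]'; python3 snap.py 7
python3 - <<'E'
from h import *
s,p,r=now()
yaw=17.8;H=np.array([597.35,-216.7,120.7]);A=Rh(yaw)
print('TCP in head',A.T@(p-H),'rot err deg',np.degrees(R.from_matrix(r.T@Rtool_feeder(yaw)).as_rotvec()))
p=cv2.imread('pics/w7.png')
cv2.imwrite('pics/w7e.png',cv2.resize(p[180:330,170:350],None,fx=4,fy=4,interpolation=cv2.INTER_CUBIC))
E
```

```text
time: 10.85
ee_pos: [580.9, -223.7, 152.3]
tool_rot: [-179.9, -30.0, 17.8]
wrist_force: [-0.1, 0.4, -2.2]
grip_width: 45.8
10.85 [ 580.87127685 -223.68009969  152.31771491] [-179.92740003  -29.95596724   17.83538047] [-35.5   4.9 120.3  36.8  42.1  11.6] [-0.1  0.4 -2.2] 45.764621467663694
TCP in head [ 0.48660214 -1.68674055 36.44001471] rot err deg [-0.07825456  0.03316985  0.03810356]
```

View pics/w7e.png

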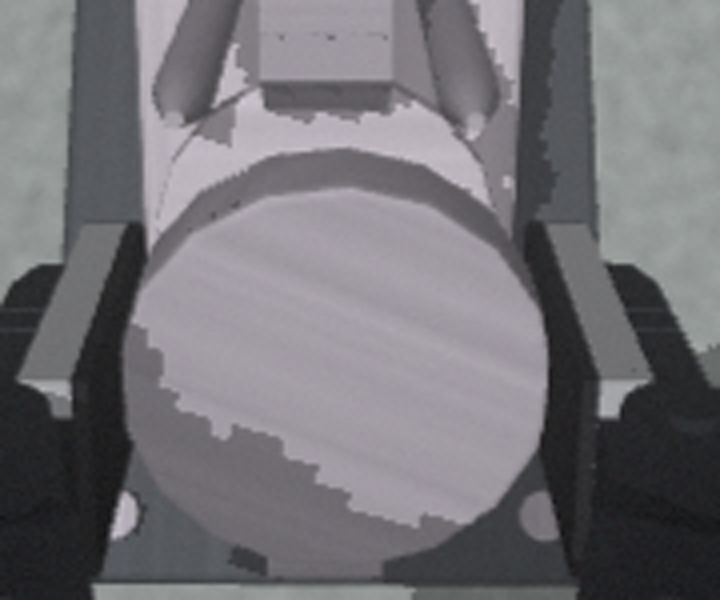

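View pics/w7.png

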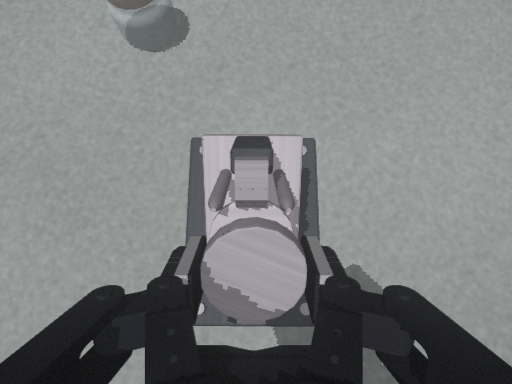

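```bash
python3 - <<'E'
from m import *
p=cv2.imread('pics/w7.png')
cv2.imwrite('pics/w7f.png',cv2.resize(p[185:260,195:315],None,fx=6,fy=6,interpolation=cv2.INTER_CUBIC))
e=crop(170,180,4)
for hz in (35,36.4,38):
    print(hz,'rods',*[tp(*e(*q),hz-18).round(1) for q in[(178,108),(474,118)]],'tongue',*[tp(*e(*q),hz).round(1) for q in[(264,108),(396,108)]],'foll',*[tp(*e(*q),hz+1).round(1) for q in[(164,185),(490,185)]])
dp=[(350,188),(210,225),(142,285),(125,370),(140,450),(270,577),(380,577),(535,470),(548,380),(535,285),(450,210)]
for zt in(-1,1): print('disc',zt,*cfit([tp(*e(*q),zt) for q in dp]))
lo=[(345,148),(250,163),(190,195)]; 
print('lower rim',[tp(*e(*q),11.5).round(1) for q in [(345,148),(430,163)]])
E
```

```text
35 rods [ 26.4 -18.6] [25.1 15.6] tongue [19.7 -9.7] [19.7  7.5] foll [  8.3 -23.4] [ 8.3 20.3]
36.4 rods [ 25.9 -18.8] [24.6 15.8] tongue [19.2 -9.8] [19.2  7.6] foll [  7.7 -23.6] [ 7.7 20.5]
38 rods [ 25.3 -19. ] [24. 16.] tongue [18.6 -9.9] [18.6  7.7] foll [  7.  -23.8] [ 7.  20.7]
disc -1 [ 0.19 -0.06 23.93] [ 0.23  0.09  0.53 -0.79 -1.01  1.19  0.4  -0.25 -1.38  0.43  0.56]
disc 1 [-1.1  -0.06 24.33] [ 0.23  0.09  0.54 -0.81 -1.03  1.21  0.41 -0.25 -1.4   0.44  0.57]
lower rim [array([23.6,  0.7]), array([21.8, 10.2])]
```

View pics/w7f.png

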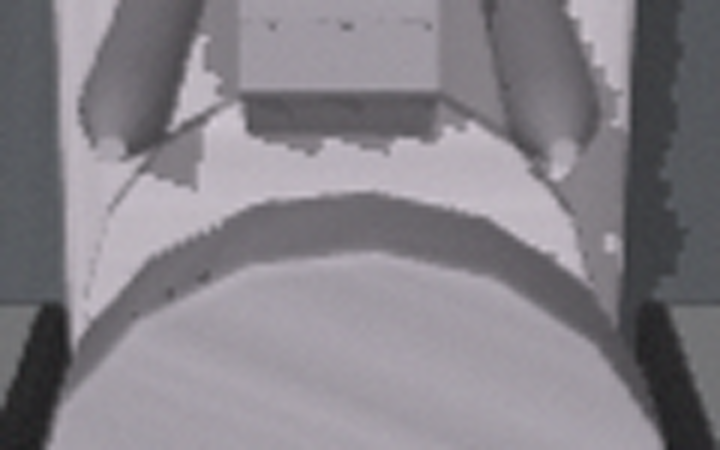

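```bash
python3 - <<'E'
from m import *
F=crop(195,185,6)
for hz in (35,36.4,38):
    P=[(88,300),(96,265),(115,208),(150,160),(545,185),(575,210),(588,270)]
    print(hz,*cfit([tp(*F(*q),hz+1) for q in P],23.5), cfit([tp(*F(*q),hz+1) for q in P])[0], 'rod R',tp(*F(560,160),hz-18), 'tongue',tp(*F(340,130),hz),'base L R',tp(*F(62,100),hz+48),tp(*F(632,100),hz+48))
# disc lower rim arc
P=[(370,192),(260,205),(150,262),(75,345),(480,215),(585,282),(640,370)]
for zt in (10,11,12.): print('rim',zt,*cfit([tp(*F(*q),zt) for q in P],24))
P=[(370,252),(250,268),(130,325),(490,275),(600,345)]
for zt in (-2,-1,0.): print('top',zt,*cfit([tp(*F(*q),zt) for q in P],24))
E
```

```text
35 [-0.2  -1.44] [-0.37 -0.44  0.11  0.39 -0.39  0.5  -0.55] [ 1.15 -1.51 22.81] rod R [24.07212907 15.55200788] tongue [19.89397611 -1.57037889] base L R [  5.7768478  -33.37118963] [ 5.73662001 31.16546764]
36.4 [-0.49 -1.47] [-0.24 -0.37  0.09  0.3  -0.43  0.52 -0.44] [ 0.47 -1.52 23.02] rod R [23.52909821 15.71518407] tongue [19.3761711  -1.58013658] base L R [  5.28404604 -33.5973165 ] [ 5.24354163 31.38310953]
38 [-0.8 -1.5] [-0.09 -0.29  0.07  0.19 -0.46  0.56 -0.3 ] [-0.31 -1.53 23.25] rod R [22.90849152 15.90167115] tongue [18.78439394 -1.59128823] base L R [  4.72084402 -33.85574721] [ 4.68002348 31.63184311]
rim 10 [ 0.26 -0.45] [ 0.05 -0.01 -0.16  0.02  0.09  0.13 -0.24]
rim 11 [-0.11 -0.43] [ 0.   -0.04 -0.14  0.11  0.06  0.15 -0.15]
rim 12.0 [-0.47 -0.42] [-0.04 -0.07 -0.13  0.19  0.03  0.17 -0.07]
top -2 [ 0.82 -0.37] [-0.01 -0.13  0.09  0.1  -0.03]
top -1 [ 0.4  -0.35] [-0.03 -0.15  0.12  0.09  0.  ]
top 0.0 [-0.01 -0.34] [-0.06 -0.16  0.15  0.07  0.04]
```

```bash
python3 -m crank '[[[-0.06,-0.11,0.2],[0,0,0]],[[0,0,0.2],[0,0,0]],[[0,0,0.2],[0,0,0]],[[0,0,0.2],[0,0,0]],[[0,0,0],[0,0,0]],[[0,0,0],[0,0,0]],[[0,0,0],[0,0,0]]]'; python3 snap.py 8
python3 - <<'E'
from h import *
s,p,r=now()
yaw=17.8;H=np.array([597.35,-216.7,120.7]);A=Rh(yaw)
print('TCP in head',A.T@(p-H))
p=cv2.imread('pics/w8.png')
cv2.imwrite('pics/w8e.png',cv2.resize(p[185:335,195:315],None,fx=6,fy=4*1.5,interpolation=cv2.INTER_CUBIC)[:600])
E
```

```text
time: 11.6
ee_pos: [583.7, -221.4, 144.7]
tool_rot: [-179.9, -29.9, 17.8]
wrist_force: [-0.0, -0.3, -1.0]
grip_width: 45.8
11.6 [ 583.7292578  -221.36300793  144.72371487] [-179.89877242  -29.93459372   17.83308736] [-35.1   5.6 120.4  37.3  41.3  11.2] [-0.  -0.3 -1. ] 45.77176793632097
TCP in head [-0.42803079 -0.30926691 28.02976948]
```

View pics/w8e.png

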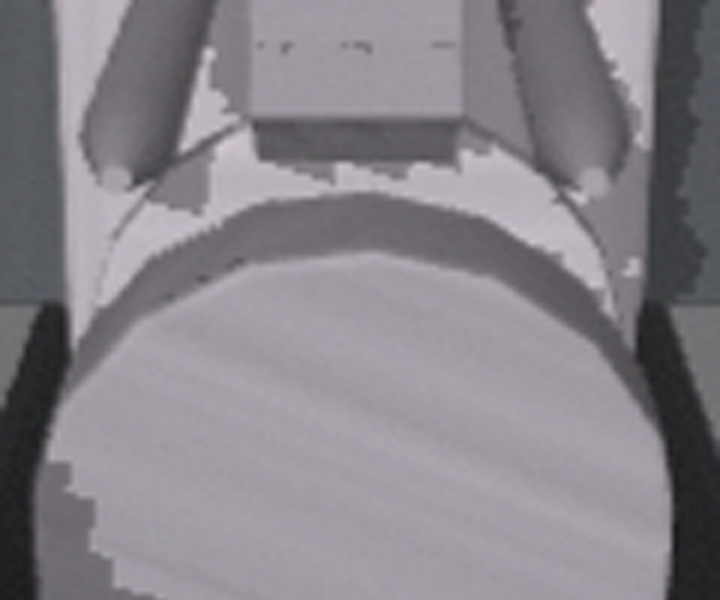

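```bash
python3 - <<'E'
from m import *
F=crop(195,185,6)
P=[(370,193),(260,205),(150,260),(75,345),(480,215),(585,280),(640,365)]
for zt in (9,10,11,12.): print('rim',zt,*cfit([tp(*F(*q),zt) for q in P],24),'rods',*[tp(*F(*q),zt).round(2) for q in [(112,170),(595,170)]],'foll',cfit([tp(*F(*q),zt+18) for q in [(98,300),(108,260),(125,220),(150,185),(570,205),(598,240),(612,300)]],23.5)[0],'tongue',tp(*F(357,160),zt+17))
E
```

```text
rim 9 [ 0.66 -0.41] [-0.03  0.   -0.05 -0.04  0.06  0.16 -0.22] rods [ 26.42 -18.02] [26.39 17.2 ] foll [ 1.03 -0.31] tongue [20.59153684 -0.11468458]
rim 10 [ 0.29 -0.4 ] [-0.07 -0.03 -0.03  0.05  0.04  0.18 -0.14] rods [ 26.02 -18.16] [26.   17.33] foll [ 0.82 -0.3 ] tongue [20.20372957 -0.11215109]
rim 11 [-0.07 -0.39] [-0.11 -0.06 -0.02  0.13  0.01  0.2  -0.06] rods [ 25.63 -18.29] [25.61 17.47] foll [ 0.61 -0.3 ] tongue [19.8159223  -0.10961761]
rim 12.0 [-0.44 -0.38] [-0.16 -0.09 -0.    0.22 -0.02  0.22  0.02] rods [ 25.23 -18.43] [25.21 17.61] foll [ 0.41 -0.3 ] tongue [19.42811504 -0.10708413]
```

Rod tips at crop (113,178) and (595,182) sit symmetrically about the disc, so the disc is centred over the mouth. I insert slowly.

```bash
python3 -m crank '[[[0.05,0,0.2],[0,0,0]],[[0,0,0.2],[0,0,0]],[[0,0,0.2],[0,0,0]],[[0,0,0.2],[0,0,0]],[[0,0,0.2],[0,0,0]],[[0,0,0],[0,0,0]]]'; cat > st.py <<'E'
from h import *
s,p,r=now(); A=Rh(17.8);H=np.array([597.35,-216.7,120.7])
print('TCP in head',(A.T@(p-H)).round(2),'F head',(A.T@s['wrist_force']).round(1),'M',(A.T@s['moment']).round(2),'w',s['grip_width'],'rot',np.degrees(R.from_matrix(r.T@Rtool_feeder(17.8)).as_rotvec()).round(2))
E
python3 st.py
```

```text
time: 12.25
ee_pos: [589.0, -219.8, 136.2]
tool_rot: [-179.9, -29.9, 17.8]
wrist_force: [-0.0, 0.3, -0.7]
grip_width: 46.1
TCP in head [ 0.07 -0.37 17.9 ] F head [-0.3  0.2 -0.6] M [-0.04  0.37  0.  ] w 46.12062140299404 rot [-0.11  0.07  0.03]
```

```bash
python3 -m crank '[[[0,0,0.2],[0,0,0]],[[0,0,0.2],[0,0,0]],[[0,0,0.2],[0,0,0]],[[0,0,0.2],[0,0,0]],[[0,0,0.2],[0,0,0]],[[0,0,0.2],[0,0,0]],[[0,0,0],[0,0,0]],[[0,0,0],[0,0,0]]]'; python3 st.py
```

```text
time: 13.05
ee_pos: [595.1, -217.9, 126.2]
tool_rot: [-179.9, -30.0, 17.8]
wrist_force: [-0.2, 0.4, 3.0]
grip_width: 46.1
TCP in head [ 0.57 -0.42  6.07] F head [1.4 0.4 2.6] M [ 0.12 -0.08 -0.04] w 46.09576810843665 rot [-0.1   0.02  0.03]
```

```bash
python3 -m crank '[[[0,0,0.2],[0,0,0]],[[0,0,0.2],[0,0,0]],[[0,0,0.2],[0,0,0]],[[0,0,0.2],[0,0,0]],[[0,0,0],[0,0,0]],[[0,0,0],[0,0,0]]]'; python3 st.py;python3 -m crank '[[[0,0,0.15],[0,0,0]],[[0,0,0.15],[0,0,0]],[[0,0,0],[0,0,0]],[[0,0,0],[0,0,0]]]'; python3 st.py; python3 snap.py 9
```

```text
time: 13.65
ee_pos: [598.7, -216.7, 119.3]
tool_rot: [-179.9, -30.0, 17.8]
wrist_force: [0.4, 1.3, 4.8]
grip_width: 45.9
TCP in head [ 0.43 -0.44 -1.88] F head [3.1 1.1 3.8] M [ 0.04 -0.17  0.03] w 45.91480044605942 rot [-0.09  0.03  0.03]
time: 14.05
ee_pos: [600.0, -216.3, 116.5]
tool_rot: [-179.9, -29.9, 17.8]
wrist_force: [0.2, 1.9, 5.5]
grip_width: 45.8
TCP in head [ 0.16 -0.42 -4.94] F head [3.5 1.8 4.4] M [ 0.02 -0.26  0.02] w 45.83121062488146 rot [-0.09  0.05  0.03]
14.05 [ 599.96087318 -216.30140672  116.50494221] [-179.92245159  -29.94839486   17.83260784] [-33.7   9.  120.1  39.4  38.    9.6] [0.2 1.9 5.5] 45.83121062488146
```

View pics/w9.png

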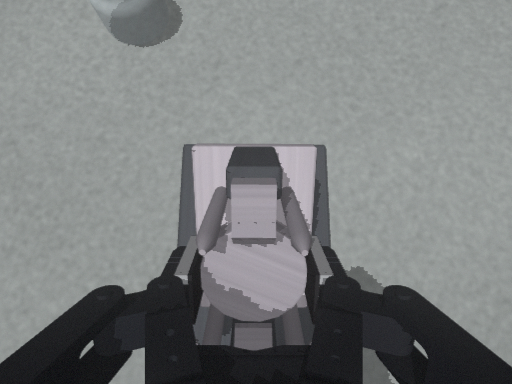

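```bash
python3 - <<'E'
import cv2
p=cv2.imread('pics/w9.png');cv2.imwrite('pics/w9c.png',cv2.resize(p[190:355,175:335],None,fx=4,fy=3.6,interpolation=cv2.INTER_CUBIC))
E
```

```text
(no output)
```

View pics/w9c.png

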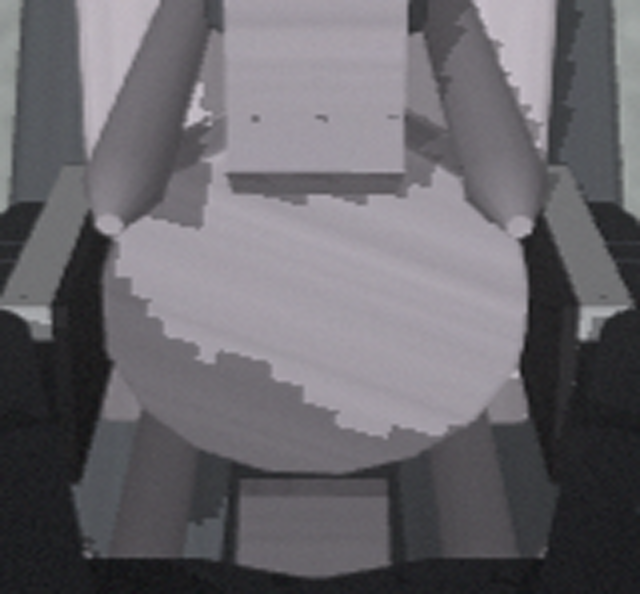

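```bash
python3 -m crank '[[[0,0,0.15],[0,0,0]],[[0,0,0.15],[0,0,0]],[[0,0,0],[0,0,0]],[[0,0,0],[0,0,0]]]'; python3 st.py; python3 snap.py 10;python3 - <<'E'
import cv2
p=cv2.imread('pics/w10.png');cv2.imwrite('pics/w10c.png',cv2.resize(p[190:355,175:335],None,fx=4,fy=3.6,interpolation=cv2.INTER_CUBIC))
E
```

```text
time: 14.5
ee_pos: [601.3, -215.8, 113.9]
tool_rot: [-179.9, -29.9, 17.8]
wrist_force: [-0.2, -0.1, 5.7]
grip_width: 46.2
TCP in head [ 0.12 -0.4  -7.9 ] F head [ 2.6 -0.   5. ] M [ 0.02 -0.17  0.02] w 46.19254842056838 rot [-0.09  0.06  0.03]
14.5 [ 601.33253436 -215.84417088  113.91857846] [-179.9238731   -29.94497063   17.83460678] [-33.5   9.3 120.1  39.6  37.8   9.5] [-0.2 -0.1  5.7] 46.19254842056838
```

View pics/w10c.png

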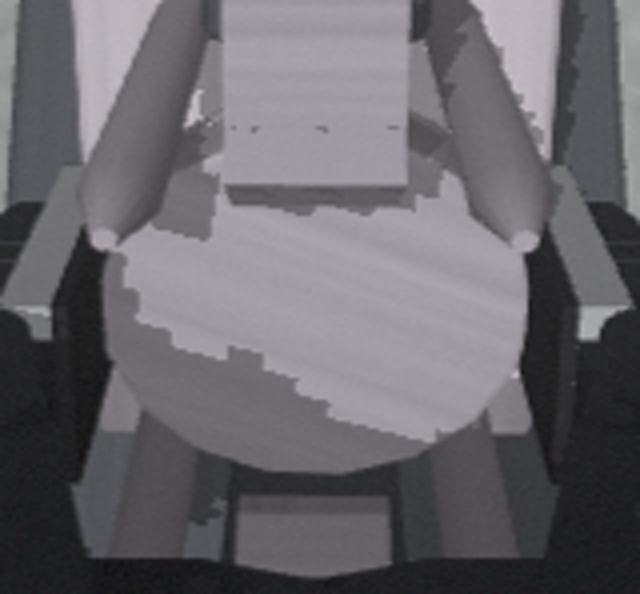

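```bash
python3 - <<'E'
from m import *
def pr(x,y,z,T=(0.12,-.4,-7.9)):
    q=HE[:3,:3].T@(np.array([x-T[0],-(y-T[1]),T[2]-z])-HE[:3,3]); u=i['cx']+f*q[0]/q[2];v=i['cy']+f*q[1]/q[2]
    return (round((u-175)*4),round((v-190)*3.6))
for P in[(-20,8,0),(-20,-8,0),(-20,8,4),(-24,8,4),(-24,8,0),(-28,8,4),(-34,8,8),(20,8,0),(20,8,4),(24.3,17.6,18),(24.3,-17.6,18),(-24.3,17.6,18),(-24,0,-7)]: print(P,pr(*P))
E
```

```text
(-20, 8, 0) (240, 498)
(-20, -8, 0) (389, 498)
(-20, 8, 4) (238, 522)
(-24, 8, 4) (239, 550)
(-24, 8, 0) (241, 525)
(-28, 8, 4) (239, 578)
(-34, 8, 8) (238, 646)
(20, 8, 0) (233, 195)
(20, 8, 4) (230, 213)
(24.3, 17.6, 18) (104, 243)
(24.3, -17.6, 18) (525, 243)
(-24.3, 17.6, 18) (129, 653)
(-24, 0, -7) (314, 484)
```

The near catch lip, at crop (240 to 390, 497), lies exactly where its home position projects (v = 498). The far lip at v ≈ 195 also matches home, so both catches are back over the disc. I release and retract.

```bash
python3 -m crank '[[[0,0,0],[0,0,0]],[[0,0,0],[0,0,0]],[[0,0,0],[0,0,0]],[[0,0,0],[0,0,0]],[[0,0,0],[0,0,0]],[[0,0,-1],[0,0,0]],[[0,0,-2],[0,0,0]],[[0,0,-3],[0,0,0]],[[0,0,-3],[0,0,0]],[[0,0,-3],[0,0,0]],[[0,0,0],[0,0,0]]]' 1; python3 st.py; python3 snap.py 11;python3 - <<'E'
import cv2
p=cv2.imread('pics/w11.png');cv2.imwrite('pics/w11c.png',cv2.resize(p[120:270,180:330],None,fx=4,fy=4,interpolation=cv2.INTER_CUBIC))
E
```

```text
time: 15.65
ee_pos: [545.2, -236.5, 223.4]
tool_rot: [179.6, -30.2, 18.0]
wrist_force: [0.8, -0.8, 0.3]
grip_width: 85.2
TCP in head [  3.11  -2.94 116.84] F head [ 0.6 -1.  -0. ] M [-0.04  0.21  0.01] w 85.18255412431463 rot [ 0.3  -0.2   0.15]
15.65 [ 545.18667898 -236.5364655   223.44315884] [179.61462076 -30.20229467  17.9762816 ] [-39.2  -2.5 119.5  33.1  50.2  14.2] [ 0.8 -0.8  0.3] 85.18255412431463
```

View pics/w11c.png

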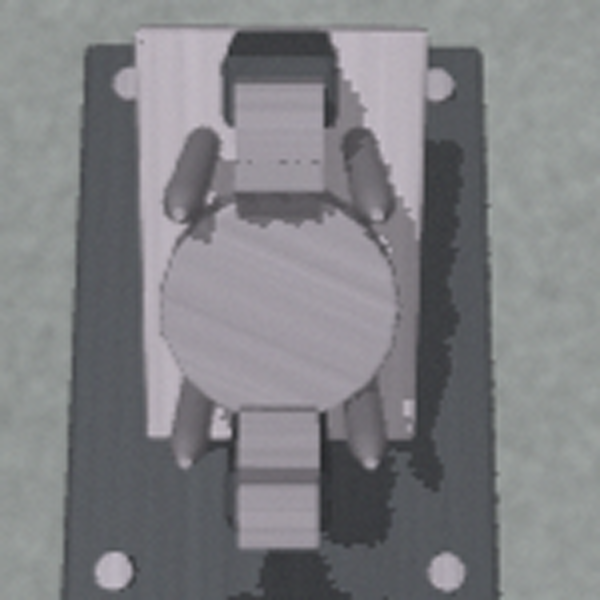

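The first disc lies flat under both catches, its face at crop (280,310). Now the second disc.

```bash
python3 - <<'E'
from h import *
s,p,r=now()
p1=np.array([489.8,314.7,110.]);R1=Rtool_down(104.4)
n=19;plan(p,r,p1,R1,n)
Rr=R.from_matrix(r.T@R1).as_rotvec()/n; S=sum(R.from_rotvec(Rr*k).as_matrix() for k in range(n)); t=np.linalg.solve(S,r.T@(np.array(p1)-p))/10
path(p,r,t,Rr,n)
E
```

```text
n 19 row [2.368, -2.001, 1.139] [0.021, -0.022, -0.0775]
[[564.0, -209.0, 223.0], [595.0, -150.0, 224.0], [617.0, -88.0, 221.0], [628.0, -24.0, 214.0], [630.0, 41.0, 203.0], [621.0, 105.0, 189.0], [602.0, 166.0, 173.0], [573.0, 222.0, 153.0], [535.0, 272.0, 132.0], [490.0, 315.0, 110.0]]
```

```bash
python3 -m crank '[[[2.37,-2.0,1.14],[0.021,-0.022,-0.077]],[[2.37,-2.0,1.14],[0.021,-0.022,-0.077]],[[2.37,-2.0,1.14],[0.021,-0.022,-0.077]],[[2.37,-2.0,1.14],[0.021,-0.022,-0.077]],[[2.37,-2.0,1.14],[0.021,-0.022,-0.077]],[[2.37,-2.0,1.14],[0.021,-0.022,-0.077]],[[2.37,-2.0,1.14],[0.021,-0.022,-0.077]],[[2.37,-2.0,1.14],[0.021,-0.022,-0.077]],[[2.37,-2.0,1.14],[0.021,-0.022,-0.077]],[[2.37,-2.0,1.14],[0.021,-0.022,-0.077]],[[2.37,-2.0,1.14],[0.021,-0.022,-0.078]],[[2.37,-2.0,1.14],[0.021,-0.022,-0.078]],[[2.37,-2.0,1.14],[0.021,-0.022,-0.078]],[[2.37,-2.0,1.14],[0.021,-0.022,-0.078]],[[2.37,-2.0,1.14],[0.021,-0.022,-0.078]],[[2.37,-2.0,1.14],[0.021,-0.022,-0.078]],[[2.37,-2.0,1.14],[0.021,-0.022,-0.078]],[[2.37,-2.0,1.14],[0.021,-0.022,-0.078]],[[2.37,-2.0,1.14],[0.021,-0.022,-0.078]],[[0,0,0],[0,0,0]]]'; python3 -m crank '[[[0,0,0],[0,0,0]],[[0,0,0],[0,0,0]]]';python3 snap.py 12
```

```text
time: 17.7
ee_pos: [484.9, 318.9, 106.1]
tool_rot: [-179.4, -0.3, 104.8]
wrist_force: [-0.2, 0.3, -1.1]
grip_width: 85.5
time: 17.9
ee_pos: [490.0, 317.0, 109.5]
tool_rot: [-179.8, -0.4, 104.4]
wrist_force: [0.2, -0.1, -0.1]
grip_width: 85.2
17.9 [489.98530759 316.98485526 109.49901878] [-179.81165823   -0.35016938  104.42135505] [ 30.2  12.8 111.    0.5  56.3  15.6] [ 0.2 -0.1 -0.1] 85.2175818214216
```

View pics/w12.png

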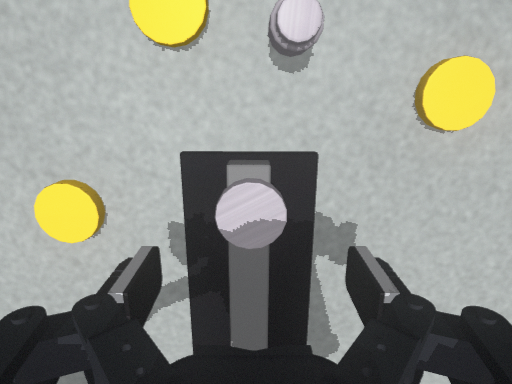

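```bash
python3 - <<'E'
from m import *
print(discfit(12,251.5,215,28,42))
print(tp(251.5,214.5,73.5))
s,p,r=now(); print(p,'rot fix rad',R.from_matrix(r.T@Rtool_down(104.4)).as_rotvec().round(4))
print('cm to',(r.T@(np.array([489.8,314.8,35.2])-p)/10).round(2))
E
```

```text
(90, array([-2.51, -0.53, 23.48]), np.float64(0.14))
[-1.28748509  0.04533864]
[490.33781275 316.77295209 109.83350458] rot fix rad [-0.0028 -0.0063 -0.0003]
cm to [-0.22 -0.08  7.46]
```

```bash
python3 -m crank '[[[-0.2,-0.05,0.5],[-0.003,-0.006,0]],[[0,0,1.2],[0,0,0]],[[0,0,1.5],[0,0,0]],[[0,0,1.2],[0,0,0]],[[0,0,1.0],[0,0,0]],[[0,0,1.0],[0,0,0]],[[0,0,0.6],[0,0,0]],[[0,0,0],[0,0,0]],[[0,0,0],[0,0,0]]]'; python3 snap.py 13
```

```text
time: 18.85
ee_pos: [489.7, 315.5, 39.8]
tool_rot: [-180.0, -0.0, 104.5]
wrist_force: [0.3, 0.2, 0.1]
grip_width: 85.3
18.85 [489.68302891 315.46654241  39.76413232] [-1.79983595e+02 -2.02088357e-02  1.04467343e+02] [ 30.3  17.8 113.3   0.   48.8  15.8] [0.3 0.2 0.1] 85.30169113939566
```

View pics/w13.png

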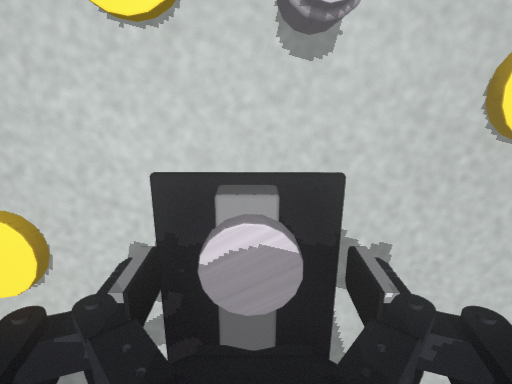

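```bash
python3 - <<'E'
from m import *
for k,u,v,z in((3,251,262,8.2),(4,254,270,-.8),(13,251,266,3.8)):
    print(k,discfit(k,u,v,42,60,zplane=z,amin=20,amax=162),discfit(k,u,v,42,60,zplane=z,amin=45,amax=136))
E
```

```text
3 (36, array([-1.95,  0.08, 23.53]), np.float64(0.16)) (23, array([-1.65, -0.04, 23.79]), np.float64(0.18))
4 (36, array([-0.31,  1.16, 23.48]), np.float64(0.13)) (23, array([ 0.09,  1.21, 23.84]), np.float64(0.18))
13 (36, array([-0.94, -0.16, 23.36]), np.float64(0.09)) (23, array([-0.94, -0.18, 23.38]), np.float64(0.17))
```

```bash
python3 -m crank '[[[-0.06,0,0.25],[0,0,0]],[[0,0,0.2],[0,0,0]],[[0,0,0],[0,0,0]],[[0,0,0],[0,0,0]]]'; python3 -m crank '[[[0,0,0],[0,0,0]],[[0,0,0],[0,0,0]],[[0,0,0],[0,0,0]],[[0,0,0],[0,0,0]],[[0,0,0],[0,0,0]],[[0,0,0],[0,0,0]],[[0,0,0],[0,0,0]],[[0,0,0],[0,0,0]]]' -1;  python3 -m crank '[[[0,0,-0.5],[0,0,0]],[[0,0,-1],[0,0,0]],[[0,0,-2.5],[0,0,0]],[[0,0,-4],[0,0,0]],[[0,0,-4],[0,0,0]],[[0,0,-3],[0,0,0]],[[0,0,0],[0,0,0]],[[0,0,0],[0,0,0]]]';python3 snap.py 14; python3 - <<'E'
from h import *
s,p,r=now()
yaw=17.8;H=np.array([597.35,-216.7,120.7]);A=Rh(yaw)
p1=H+A@[0,0,80]; R1=Rtool_feeder(yaw)
p1=H+A@[0.3,-0.4,80]
n=20;plan(p,r,p1,R1,n)
Rr=R.from_matrix(r.T@R1).as_rotvec()/n; S=sum(R.from_rotvec(Rr*k).as_matrix() for k in range(n)); t=np.linalg.solve(S,r.T@(np.array(p1)-p))/10
path(p,r,t,Rr,n)
E
```

```text
time: 19.3
ee_pos: [489.7, 314.7, 35.3]
tool_rot: [-180.0, -0.0, 104.5]
wrist_force: [-0.6, -0.3, -0.4]
grip_width: 85.4
time: 20.1
ee_pos: [490.1, 315.0, 35.7]
tool_rot: [180.0, -0.0, 104.5]
wrist_force: [0.3, -0.6, 5.3]
grip_width: 46.0
time: 20.9
ee_pos: [489.9, 314.7, 186.1]
tool_rot: [179.9, -0.0, 104.5]
wrist_force: [-0.4, -0.7, -1.3]
grip_width: 46.0
20.9 [489.86082099 314.74369642 186.09165371] [ 1.79945124e+02 -4.02830811e-02  1.04458554e+02] [ 30.3   8.1 107.6   0.   64.2  15.8] [-0.4 -0.7 -1.3] 46.04262528053017
n 20 row [-2.467, 1.685, -0.536] [-0.0198, 0.021, 0.0737]
[[511.0, 294.0, 190.0], [551.0, 250.0, 200.0], [584.0, 200.0, 208.0], [609.0, 145.0, 215.0], [625.0, 87.0, 219.0], [633.0, 26.0, 221.0], [631.0, -34.0, 220.0], [621.0, -94.0, 216.0], [602.0, -151.0, 208.0], [576.0, -204.0, 197.0]]
```

View pics/w14.png

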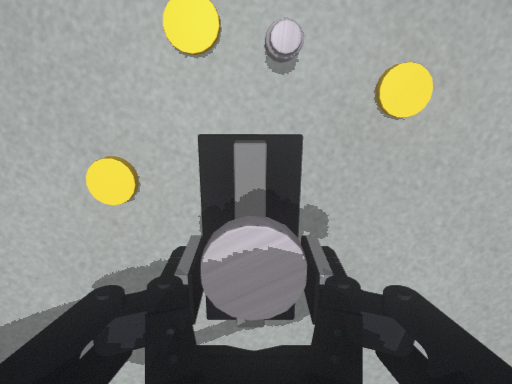

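The second disc is held at (254,270). I carry it to the feeder.

```bash
python3 -m crank '[[[-2.47,1.68,-0.54],[-0.02,0.021,0.074]],[[-2.47,1.68,-0.54],[-0.02,0.021,0.074]],[[-2.47,1.68,-0.54],[-0.02,0.021,0.074]],[[-2.47,1.68,-0.54],[-0.02,0.021,0.074]],[[-2.47,1.68,-0.54],[-0.02,0.021,0.074]],[[-2.47,1.68,-0.54],[-0.02,0.021,0.074]],[[-2.47,1.68,-0.54],[-0.02,0.021,0.074]],[[-2.47,1.68,-0.54],[-0.02,0.021,0.074]],[[-2.47,1.68,-0.54],[-0.02,0.021,0.074]],[[-2.47,1.68,-0.54],[-0.02,0.021,0.074]],[[-2.47,1.68,-0.54],[-0.02,0.021,0.074]],[[-2.47,1.69,-0.54],[-0.02,0.021,0.074]],[[-2.47,1.69,-0.54],[-0.02,0.021,0.074]],[[-2.47,1.69,-0.54],[-0.02,0.021,0.074]],[[-2.47,1.69,-0.53],[-0.02,0.021,0.073]],[[-2.47,1.69,-0.53],[-0.02,0.021,0.073]],[[-2.46,1.69,-0.53],[-0.019,0.021,0.073]],[[-2.46,1.69,-0.53],[-0.019,0.021,0.073]],[[-2.46,1.69,-0.53],[-0.019,0.021,0.073]],[[-2.46,1.69,-0.53],[-0.019,0.021,0.073]]]'
python3 -m crank '[[[0,0,0],[0,0,0]],[[0,0,0],[0,0,0]],[[0,0,0],[0,0,0]],[[0,0,0],[0,0,0]]]'; python3 st.py
```

```text
time: 22.95
ee_pos: [557.2, -229.5, 187.8]
tool_rot: [-179.7, -30.0, 17.5]
wrist_force: [-0.6, 0.4, -2.3]
grip_width: 45.9
time: 23.35
ee_pos: [559.8, -228.3, 190.8]
tool_rot: [-180.0, -30.1, 18.0]
wrist_force: [-0.5, 0.4, -0.6]
grip_width: 46.1
TCP in head [ 0.97  0.41 80.37] F head [-0.7  0.5 -0.3] M [-0.01  0.28  0.01] w 46.13160535532019 rot [-0.11 -0.13  0.14]
```

```bash
python3 -m crank '[[[-0.04,0.03,1],[0,0,0]],[[-0.04,0.03,1],[0,0,0]],[[0,0.02,1],[0,0,0]],[[0,0,0.8],[0,0,0]],[[0,0,0.7],[0,0,0]],[[0,0,0.5],[0,0,0]],[[0,0,0.2],[0,0,0]],[[0,0,0],[0,0,0]],[[0,0,0],[0,0,0]],[[0,0,0],[0,0,0]]]'; python3 st.py;python3 snap.py 15
python3 -c "
import cv2
p=cv2.imread('pics/w15.png')
cv2.imwrite('pics/w15e.png',cv2.resize(p[185:285,195:315],None,fx=6,fy=6,interpolation=cv2.INTER_CUBIC))"
```

```text
time: 24.35
ee_pos: [583.8, -222.5, 146.0]
tool_rot: [180.0, -30.2, 17.9]
wrist_force: [-1.1, 0.1, -0.8]
grip_width: 46.1
TCP in head [-0.   -1.36 29.25] F head [-1.2  0.4 -0.2] M [0.01 0.34 0.02] w 46.07590216203653 rot [-0.01 -0.17  0.06]
24.35 [ 583.83921887 -222.46869621  146.02782138] [179.97107639 -30.1731457   17.87313363] [-35.3   5.5 120.4  37.6  41.2  10.8] [-1.1  0.1 -0.8] 46.07590216203653
```

View pics/w15e.png

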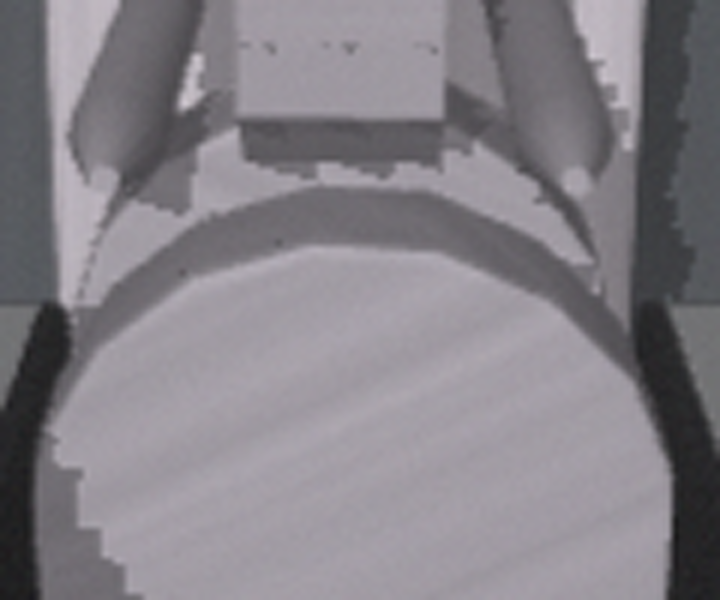

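```bash
python3 - <<'E'
from m import *
F=crop(195,185,6)
P=[(370,187),(310,187),(185,237),(105,300),(440,190),(535,240),(598,305)]
for zt in (10,11,12.): print('rim',zt,*cfit([tp(*F(*q),zt) for q in P],24),'rods',*[tp(*F(*q),zt).round(2) for q in [(100,170),(578,170)]],'tongue',tp(*F(342,160),zt+17))
P=[(310,245),(435,250),(185,285),(100,345),(550,297),(635,375)]
for zt in(-1,0): print('top',*cfit([tp(*F(*q),zt) for q in P],24))
E
```

```text
rim 10 [ 0.67 -0.46] [ 0.04  0.21 -0.41 -0.16  0.62 -0.04 -0.58] rods [ 26.02 -19.04] [26.   16.08] tongue [20.20658799 -1.35436173]
rim 11 [ 0.29 -0.46] [ 0.01  0.19 -0.41 -0.11  0.6  -0.04 -0.53] rods [ 25.63 -19.18] [25.61 16.21] tongue [19.81878464 -1.36025074]
rim 12.0 [-0.08 -0.46] [-0.02  0.16 -0.41 -0.06  0.58 -0.03 -0.48] rods [ 25.24 -19.32] [25.21 16.34] tongue [19.43098129 -1.36613976]
top [ 1.06 -0.3 ] [ 0.01  0.06 -0.11  0.06 -0.   -0.03]
top [ 0.65 -0.28] [-0.02  0.03 -0.11  0.11 -0.    0.03]
```

```bash
python3 -m crank '[[[0,-0.1,0.2],[0,0,0]],[[0,0,0.2],[0,0,0]],[[0,0,0.2],[0,0,0]],[[0,0,0.2],[0,0,0]],[[0,0,0.2],[0,0,0]],[[0,0,0],[0,0,0]],[[0,0,0],[0,0,0]]]';python3 st.py
```

```text
time: 25.1
ee_pos: [588.1, -219.8, 137.0]
tool_rot: [-180.0, -30.1, 17.9]
wrist_force: [-3.2, 0.1, 1.9]
grip_width: 45.6
TCP in head [-0.27 -0.09 18.97] F head [-1.6  1.1  3.1] M [ 0.07  0.5  -0.  ] w 45.57999981921965 rot [-0.05 -0.14  0.06]
```

```bash
python3 -m crank '[[[-0.06,0,0],[0,0,0]],[[0,0,0],[0,0,0]],[[0,0,0],[0,0,0]]]';python3 st.py; python3 snap.py 16
python3 -c "
import cv2
p=cv2.imread('pics/w16.png')
cv2.imwrite('pics/w16e.png',cv2.resize(p[185:335,185:325],None,fx=5,fy=4,interpolation=cv2.INTER_CUBIC))"
```

```text
time: 25.4
ee_pos: [587.9, -219.8, 137.0]
tool_rot: [-180.0, -30.2, 17.9]
wrist_force: [-2.1, -0.1, 3.0]
grip_width: 45.7
TCP in head [-0.48 -0.11 19.05] F head [-0.3  0.5  3.6] M [0.19 0.24 0.01] w 45.68031040138431 rot [-0.04 -0.18  0.06]
25.4 [ 587.91790488 -219.84351675  136.96025685] [-179.9980153   -30.17560662   17.87368187] [-34.8   6.5 120.5  38.3  40.2  10.3] [-2.1 -0.1  3. ] 45.68031040138431
```

View pics/w16e.png

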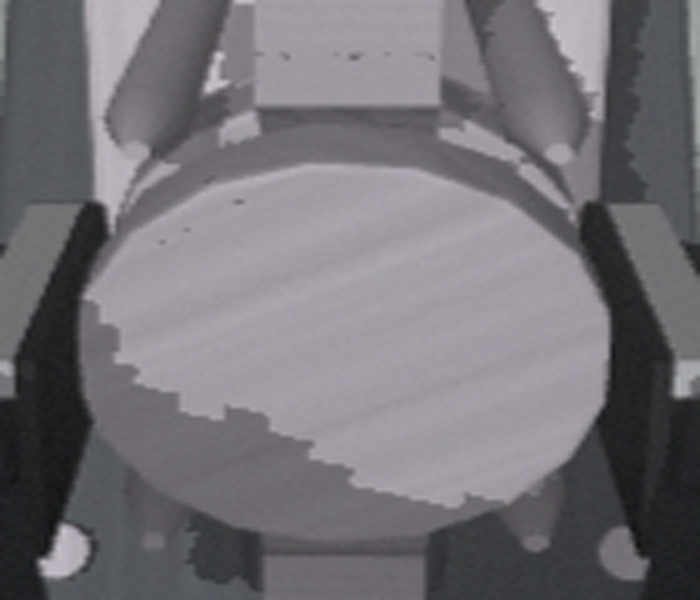

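```bash
python3 - <<'E'
from m import *
F=lambda a,b:(185+(a+.5)/5-.5,185+(b+.5)/4-.5)
for zt in (0,1,2): print('rods',zt,*[tp(*F(*q),zt).round(2) for q in [(135,152),(560,152),(152,541),(537,541)]])
P=[(320,165),(420,168),(195,198),(100,250),(520,205),(605,300),(80,330),(608,370),(90,420),(130,480),(190,520),(320,540),(425,537),(570,450)]
for zt in (-2,-1,0): print('top',zt,*cfit([tp(*F(*q),zt) for q in P]),cfit([tp(*F(*q),zt) for q in P],24)[0])
E
```

```text
rods 0 [ 25.68 -17.64] [25.66 17.3 ] [-22.32 -17.99] [-22.34  17.12]
rods 1 [ 25.25 -17.79] [25.23 17.45] [-23.15 -18.14] [-23.17  17.27]
rods 2 [ 24.83 -17.93] [24.8  17.59] [-23.97 -18.28] [-24.    17.41]
top -2 [ 2.11 -0.77 23.25] [-0.2   0.32 -0.55  0.79  0.42  0.23 -0.83 -0.34 -0.4   0.45  0.83 -0.52
  0.25 -0.44] [ 2.06 -0.68]
top -1 [ 1.48 -0.77 23.44] [-0.2   0.32 -0.56  0.79  0.43  0.24 -0.83 -0.35 -0.41  0.45  0.83 -0.52
  0.25 -0.45] [ 1.44 -0.71]
top 0 [ 0.84 -0.77 23.64] [-0.2   0.32 -0.56  0.8   0.43  0.24 -0.84 -0.35 -0.41  0.45  0.84 -0.53
  0.25 -0.45] [ 0.82 -0.73]
```

```bash
python3 -m crank '[[[0,0.03,0.2],[0,0,0]],[[0,0,0.2],[0,0,0]],[[0,0,0.2],[0,0,0]],[[0,0,0],[0,0,0]],[[0,0,0],[0,0,0]]]';python3 st.py;python3 -m crank '[[[0,0,0.2],[0,0,0]],[[0,0,0.2],[0,0,0]],[[0,0,0.2],[0,0,0]],[[0,0,0],[0,0,0]],[[0,0,0],[0,0,0]]]';python3 st.py
```

```text
time: 25.95
ee_pos: [590.7, -219.3, 132.5]
tool_rot: [180.0, -30.2, 17.9]
wrist_force: [-8.5, 1.6, 9.9]
grip_width: 45.6
TCP in head [-0.28 -0.48 13.82] F head [-1.6  4.1 12.4] M [ 0.54  0.55 -0.03] w 45.55101539579759 rot [-0.05 -0.18  0.1 ]
time: 26.45
ee_pos: [593.8, -218.4, 126.4]
tool_rot: [180.0, -30.2, 17.9]
wrist_force: [-1.7, 0.5, 3.4]
grip_width: 46.3
TCP in head [-0.49 -0.55  6.9 ] F head [0.4 1.  3.7] M [ 0.14  0.14 -0.02] w 46.30274734012896 rot [-0.02 -0.17  0.06]
```

```bash
python3 snap.py 17
python3 -c "
import cv2
p=cv2.imread('pics/w17.png')
cv2.imwrite('pics/w17e.png',cv2.resize(p[185:335,185:325],None,fx=5,fy=4,interpolation=cv2.INTER_CUBIC))"
```

```text
26.45 [ 593.83260811 -218.40466301  126.42980419] [179.99019043 -30.16996558  17.86806842] [-34.3   7.7 120.4  39.1  39.    9.7] [-1.7  0.5  3.4] 46.30274734012896
```

View pics/w17e.png

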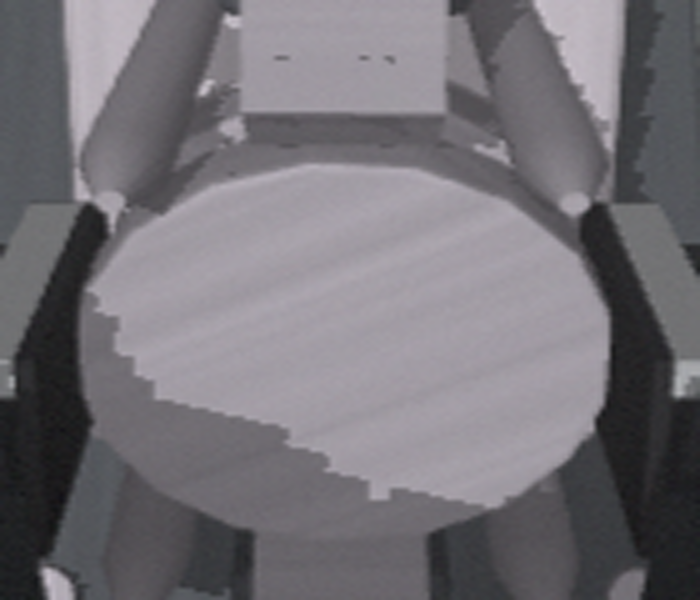

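```bash
python3 -m crank '[[[0,0,0.2],[0,0,0]],[[0,0,0.2],[0,0,0]],[[0,0,0.2],[0,0,0]],[[0,0,0.2],[0,0,0]],[[0,0,0],[0,0,0]]]';python3 st.py;python3 -m crank '[[[0,0,0.2],[0,0,0]],[[0,0,0.2],[0,0,0]],[[0,0,0.2],[0,0,0]],[[0,0,0],[0,0,0]],[[0,0,0],[0,0,0]]]';python3 st.py;python3 snap.py 18
python3 -c "
import cv2
p=cv2.imread('pics/w18.png');cv2.imwrite('pics/w18c.png',cv2.resize(p[190:355,175:335],None,fx=4,fy=3.6,interpolation=cv2.INTER_CUBIC))"
```

```text
time: 27.0
ee_pos: [597.6, -217.2, 119.4]
tool_rot: [180.0, -30.2, 17.9]
wrist_force: [-1.7, 0.5, 4.8]
grip_width: 45.7
TCP in head [-0.54 -0.52 -1.15] F head [1.2 1.  4.9] M [0.12 0.08 0.03] w 45.73649855017616 rot [-0.03 -0.16  0.06]
time: 27.5
ee_pos: [600.6, -216.5, 114.8]
tool_rot: [180.0, -30.2, 17.9]
wrist_force: [-3.9, 0.3, 6.2]
grip_width: 46.0
TCP in head [-0.26 -0.81 -6.68] F head [-0.1  1.5  7.2] M [ 0.38  0.12 -0.06] w 46.01245555875081 rot [-0.01 -0.19  0.07]
27.5 [ 600.56366056 -216.52312739  114.780941  ] [179.96937244 -30.18709507  17.87565357] [-33.7   9.2 120.3  40.   37.7   8.9] [-3.9  0.3  6.2] 46.01245555875081
```

View pics/w18c.png

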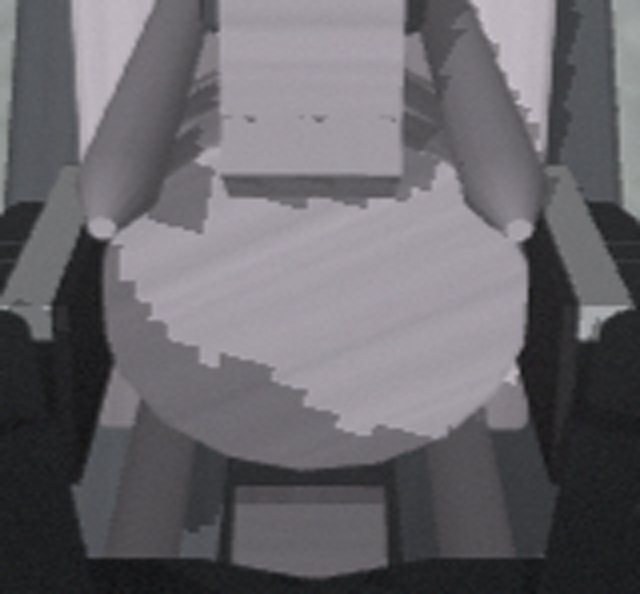

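```bash
python3 -m crank '[[[0,0,0.15],[0,0,0]],[[0,0,0],[0,0,0]],[[0,0,0],[0,0,0]]]';python3 st.py;python3 -m crank '[[[0,0,0],[0,0,0]],[[0,0,0],[0,0,0]],[[0,0,0],[0,0,0]],[[0,0,0],[0,0,0]],[[0,0,0],[0,0,0]],[[0,0,-1],[0,0,0]],[[0,0,-2],[0,0,0]],[[0,0,-3],[0,0,0]],[[0,0,-3],[0,0,0]],[[0,0,-3],[0,0,0]],[[0,0,0],[0,0,0]],[[0,0,0],[0,0,0]]]' 1; python3 st.py; python3 snap.py 19;python3 - <<'E'
import cv2
from rig import *
p=cv2.imread('pics/w19.png');cv2.imwrite('pics/w19c.png',cv2.resize(p[120:270,180:330],None,fx=4,fy=4,interpolation=cv2.INTER_CUBIC))
q,_=read_camera('scene');cv2.imwrite('pics/s2.png',q[:,:,::-1]);cv2.imwrite('pics/s2c.png',cv2.resize(q[120:220,150:260,::-1],None,fx=6,fy=6,interpolation=cv2.INTER_CUBIC))
E
```

```text
time: 27.85
ee_pos: [601.4, -216.5, 113.8]
tool_rot: [179.9, -30.2, 17.9]
wrist_force: [-4.9, -0.4, 8.2]
grip_width: 45.7
TCP in head [-0.04 -1.05 -7.94] F head [-0.   1.1  9.5] M [ 0.36  0.18 -0.04] w 45.74554232009065 rot [ 0.02 -0.21  0.07]
time: 29.05
ee_pos: [543.7, -235.0, 217.9]
tool_rot: [179.9, -30.2, 17.9]
wrist_force: [0.3, 0.2, -0.2]
grip_width: 85.7
TCP in head [ -0.5   -1.05 112.58] F head [ 0.2  0.1 -0.4] M [-0.01  0.22 -0.01] w 85.71796949837177 rot [ 0.09 -0.22  0.08]
29.05 [ 543.66374771 -235.04278987  217.94688457] [179.86592135 -30.21941123  17.89467303] [-39.3  -2.3 120.   33.5  49.9  13.7] [ 0.3  0.2 -0.2] 85.71796949837177
```

View pics/w19c.png

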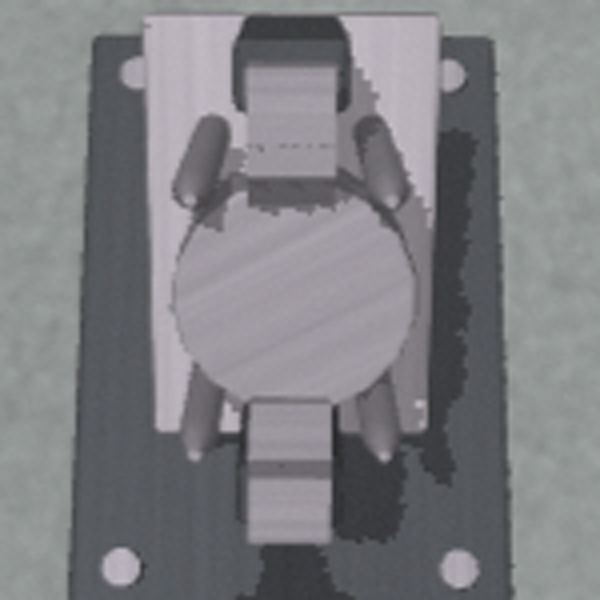

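View pics/s2.png

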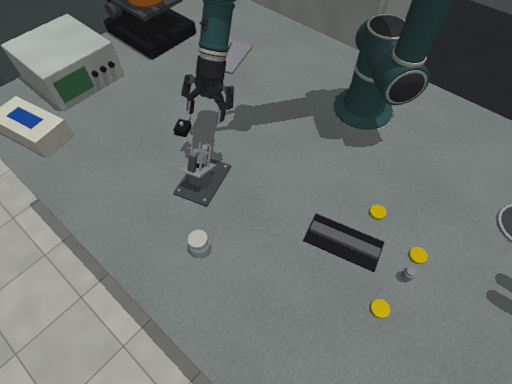

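View pics/s2c.png

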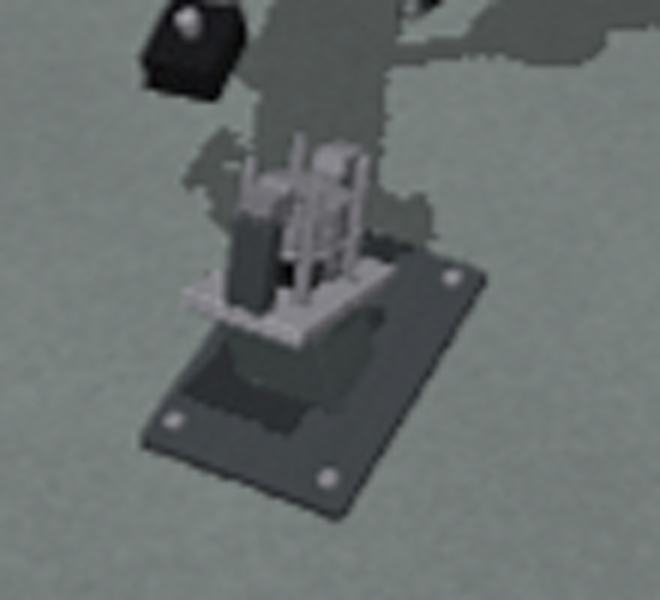

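The wrist view shows the second disc under both catches, its face at crop (295,290) and the catch tips overlapping its edge. The scene view shows the rest empty and the jar, objective and micrometer block unmoved. I hand in.

```bash
python3 -c "
from rig import *
s=state();print(s['time'],s['wrist_force'].round(1));print(close_job())"
```

```text
29.15 [ 0.6  0.1 -0.1]
the job is handed in; nothing more can be done
None
```

I loaded both steel discs into the feeder one after the other. I pressed each along the axis until both catches were back over it, let go, and backed the arm about 110 mm clear. I handed the job in at 29.15 s.

- **Discs:** The last wrist picture shows the top disc flat, with both catch tips over its edge. The first disc looked the same in its own picture after release. It is now hidden, so I did not see it again; the spring force while pressing the second disc fits two discs in the stack.
- **Bystanders:** In the last scene picture the rest is empty, and the objective, jar and micrometer block look where they stood. I judged that by eye and did not measure it.
- **Forces:** The highest reading along the feeder's axis was about 12 N, while pressing the second disc, most likely from the catches being pushed aside. With the arm clear, the wrist force was about zero.
- **Disagreements:** With a disc gripped, the gripper reported about 46 mm instead of 48 mm. Position estimates from the camera differed by 1 to 2 mm, so I lined up each disc against the rod tips in close pictures.

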